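# Switch on the free coffee warmer and put the fresh pot on it

### The arm

A 6-joint arm with a two-finger parallel gripper is mounted at the origin on the work surface. World frame = base frame: x ahead of the robot, y to its left, z up, the work surface at z = 0. Lengths are in mm, angles in rad, forces in N, time in s.
With the tool pointing down it reaches from about 275 to 750 mm from the base axis. Payload 10.2 kg.
Tool frame: the origin (TCP) lies at the very end of the fingers, on their centre line; the grasp point (between the pads) lies 19 mm behind it; z points along the fingers, x is the direction in which the jaws open and shut, and the axes are right-handed (so a half turn about z gives the same grasp; the last joint's range is limited). The gripper opens to 85 mm and grips with 20 to 120 N. Pads are 22 mm wide; open, the fingers measure 114 mm over their backs; the gripper's body (76 mm by 85 mm) begins 54 mm behind the grasp point. The pads swing forward as they close: fully open they stand 13 mm farther back than shut.
Start: joints at [-1.356, 0.313, 1.498, -0, 1.331, -0.223], TCP at [222.561, -475.497, 231.294] pointing down, gripper open.
Joint ranges: [-2.94, 2.94], [-0.97, 2.17], [0.19, 2.56], [-1.23, 4.37], [0.02, 3.11], [-2.88, 2.88]. Speed limits (rad/s): [2.39, 2.39, 3.01, 3.14, 3.14, 3.14].

### API

Orientations are given as a unit quaternion [w, x, y, z].
In Python, from rig import telemetry, capture, camera_model, finish_job gives the robot as it stands.
- The arm moves only by the shell command python3 -m inch 'ROWS' [FORCE]. ROWS is JSON, a list of rows, each a list of 5 numbers: the shift along the tool's x, y, z in m, then the turn about the tool's z in rad, then the finger opening in m, from 0 to 0.0854. A call has exactly 5 rows; each row shifts and turns the pose as measured when the row begins, along the tool's axes as they then stand; what a row does not reach is not made up. A row lasts 1/12 s, in which the tool goes at most 41.7 mm and 7.16 degrees, less where a joint would pass 70% of its speed; a pose out of reach is approached as far as the arm can. A call with a gripper value outside its range is refused whole. The fingers move at their own pace and stop on an object; FORCE is the grip in N (left out, the last holds). Time passes only in rows, so rows that do not move let the fingers close, or fill a call up. It gives the time, the measured TCP pose, the force and the opening at its end, in the units of the state.
- telemetry.sense(): the state, without advancing time (a new reading comes with each control period).
- capture(name): name is "scene" or "top" or "wrist"; returns the picture (420x560x3 uint8, blue, green, red); there is no depth.
- camera_model(name): a dict with "mtx" (3x3 intrinsics, pixels), "camera_from_world" (4x4, takes a point from world to camera coordinates). Camera axes: x right, y down, z forward; pixel columns grow to the right and rows downward; lengths in mm; the calibration is good to about 2 mm. A picture is of the moment at which its call begins: read the wrist's pose just before it. camera_model takes no time and is no camera call; for the wrist camera it gives the pose at the moment of the call.
- finish_job(): hands the job in, once; it reports no verdict.
The state is a dict: "time_s": time; "joints": joint angles; "dq": joint speeds; "tau": joint torques, N m; "eef_pos": TCP position; "ee_rot": TCP orientation; "force": force on the tool from outside, world axes, zero at the start; "wrist_torque": the same for the moment, N m; "grip_width": opening from 0.0 (shut) to 1.0 (fully open).
Only numpy, scipy, OpenCV 4.12 (cv2) and the standard library are available. Lean on these libraries where they do the work, as an engineer would, in place of code of your own. Each camera call takes 0.05 s, during which the arm holds its last target. There are 200 camera calls.

### The job

Keep the fresh pot of coffee warm: with the flat screwdriver from the tool stand, turn the slotted switch of the free warmer (the one with no pot on it) a quarter turn clockwise, fully round to on, then put the screwdriver back in its hole in the stand. Stand the steel coffee pot that is on the counter upright in the middle of that warmer's hot plate, setting it down rather than dropping it and never tipping it on the way. Leave the other warmer with its switch and pot, and the crockery around, alone, and keep the gripper itself off the switches.

Things in the scene. Friction and masses are not known exactly. Their poses are not given: they have to be found in the camera images.
- free: The free warmer, the one with no pot on it: a fixed low steel box 240 mm long (x), 150 mm wide, 52 mm high, with a dark round hot plate and, at the -x end nearer the robot, a white slotted switch in a dark bezel. Origin under its centre, z up, x from the switch to the plate.
- busy: The other warmer, identical, with a pot standing on it. Leave it alone.
- free_slot (a point): Centre of the top face of the free warmer's switch, a white disc 36 mm across, 63 mm above the counter; axes as the warmer's. The slot is 15 mm long, 4.5 mm wide, 6 mm deep, closed at both ends, its rim flared by 2 mm all round. At joint value 0 it lies along x, a black pointer line at its -x end.
- free_switch (a joint): Rotation of the free warmer's switch (rad): starts near 0 = off (pointer to the white dot), 1.571 = on (pointer to the red dot, a quarter turn clockwise seen from above), firm stops at both. Light steady friction of 0.1 N m, no spring: it stays where left. The blade has nearly 0.2 rad of play in the slot each way, so turn on until the switch meets its stop.
- free_plate (a point): Centre of the top of the free warmer's round hot plate, 124 mm across, 56 mm above the counter, 127 mm from the switch; axes as the warmer's.
- busy_switch (a joint): The other warmer's switch: on already (near 1.571), and to stay so.
- driver_handle (a point): Centre of the screwdriver's square orange handle, 24 x 24 mm, 80 mm long, flat sides facing this frame's x and y. It stands upright in the black tool stand. Under the handle a black collar, 29 mm across and 7 mm thick, rests on the stand; below it a 9 mm round shank and the blade. z runs from tip to handle; the tip is 124 mm below this point. About 0.11 kg.
- driver_tip (a point): Middle of the tip edge of the screwdriver's blade, 12 mm wide along x, 2.5 mm thick along y (11 x 1.8 mm in the last 2 mm), 15 mm long; z towards the handle. The collar's underside is 78 mm above the tip.
- stand_seat (a point): Centre of the mouth of the screwdriver's hole in the fixed black tool stand (60 x 115 mm, 90 mm high): 18 mm across, right through, z up. A wooden brush knob, 21 mm high, stands on it 62 mm away towards -y of this frame. Put back, the collar lies flat on the stand and the handle's centre is 46 mm above this point.
- pot_center (a point): Centre of the steel coffee pot on the counter, on its axis, 80 mm above its foot; z up, spout to x, black handle to -x, reaching out 90 and 82 mm. 161 mm tall, foot 88 mm across, belly 104 mm. The neck is an upright cylinder 58 mm across, 12 to 50 mm above this point; best taken from above, across the spout-handle line. Above it a fixed lid 61 mm across. 0.35 to 0.65 kg.
- otherpot_center (a point): Centre of the like pot on the other warmer, 80 mm above its foot. Leave it alone.
- tumbler_green: Upturned green glass, 70 mm across, 90 mm tall, origin under its centre; leave it alone.
- tumbler_red: Upturned red glass, 70 mm across, 90 mm tall, origin under its centre; leave it alone.
- cup: White cup on its saucer (one piece), 144 mm across, 69 mm tall, origin under its centre; leave it alone.
- milk_jug: Small steel milk jug, 70 mm across, 85 mm tall, origin under its centre; leave it alone.
- sugar_bowl: White lidded sugar bowl, 96 mm across, 82 mm tall, origin under its centre; leave it alone.
There are look-alikes about, which are no part of the job. There is more than one size of the part that bears driver_handle; the job needs the smaller.

How it is judged (in metres and radians):
On the way, in this order (a step that is already met when the one before it is completed fails the run):
1. the screwdriver's blade is in the free warmer's slot, the switch still at off (horizontal distance between driver_tip and free_slot below 0.005 m and z of driver_tip in the frame of free_slot below -0.0025 m and value of joint free_switch below 0.4 rad), for 0.2 s.
2. the switch is turned to on with the blade still in the slot (horizontal distance between driver_tip and free_slot below 0.006 m and z of driver_tip in the frame of free_slot below -0.002 m and value of joint free_switch above 1.4 rad), for 0.1 s.
At the end, for the whole second after the job is handed in: Both switches within 0.17 rad of on; screwdriver back in its hole, upright within 0.12 rad, handle 12 mm from the hole axis at most, collar on the stand within 5 mm; pot upright (0.08 rad) on the free plate, within 20 mm of its centre and 5 mm of resting height; both at rest (value of joint each of free_switch, busy_switch above 1.4 rad and distance between driver_tip and stand_seat below 0.085 m and horizontal distance between driver_handle and stand_seat below 0.012 m and z of driver_handle in the frame of stand_seat between 0.041 and 0.051 m and angle between driver_handle's own z axis and vertical below 0.12 rad and horizontal distance between pot_center and free_plate below 0.02 m and z of pot_center in the frame of free_plate between 0.075 and 0.085 m and angle between pot_center's own z axis and vertical below 0.08 rad and linear speed of each of pot, driver below 0.02 m/s); the robot touches nothing.
It fails at once if the gripper or arm touches a switch (contact force between any of the arm, the fingers and free_switch above 1 N or contact force between any of the arm, the fingers and busy_switch above 1 N).
It fails at once if the other warmer's switch is turned away from on (value of joint busy_switch below 1.4 rad).
It fails at once if the pot is let go or dropped more than 15 mm above the hot plate (height (world z) of pot_center above 0.151 m and contact force between each of the fingers, the arm and pot below 0.05 N).
It fails at once if the pot is tipped by more than 0.35 rad (angle between pot_center's own z axis and vertical above 0.35 rad).
It fails at once if the other pot is pushed by more than 20 mm, a glass, the cup, the jug or the sugar bowl by more than 30 mm, or one of them is knocked over (distance of otherpot_center from where it was at the start of the episode above 0.02 m or angle between otherpot_center's own z axis and vertical above 0.3 rad or distance of any of tumbler_green, tumbler_red, cup, milk_jug, sugar_bowl from where it was at the start of the episode above 0.03 m or angle between any of tumbler_green, tumbler_red, cup, milk_jug, sugar_bowl's own z axis and vertical above 0.5 rad).
It also fails if it takes over 72 s, if anything falls off the work surface, if the arm or the gripper's body presses on something with over 40 N, if the wrist force passes 120 N, or if a joint passes its speed limit or range.

## Working session

There is one attempt and no reset: what is moved stays moved. The work goes in short steps, Python scripts to look and compute and a shell command to move; the robot and the scene stay as the last step left them, time stands still between calls to the robot, and variables do not carry over. Pictures are saved under pics/ and viewed, about 8 in all and at most 12, crops included, and the job is handed in when it is done.

```bash
mkdir -p pics; ls
python3 - <<'E'
from rig import telemetry,capture,camera_model
import cv2,numpy as np
print(telemetry.sense())
for n in("scene","top"):
    m=camera_model(n);np.set_printoptions(suppress=True,precision=3)
    print(n,m)
    cv2.imwrite(f"pics/{n}0.png",capture(n))
E
```

```text
pics
{'time_s': 0.0, 'joints': array([-1.35638719e+00,  3.13449596e-01,  1.49843574e+00, -3.36473065e-05,
        1.33100493e+00, -2.23424189e-01]), 'dq': array([ 9.13781560e-04,  5.31896424e-04, -3.84270449e-05,  6.42467231e-04,
       -2.09822314e-05,  2.60345834e-03]), 'tau': array([-1.98078909e-03, -4.12275267e+01, -2.59742135e+01, -3.27218886e-04,
        4.15966962e-03,  3.49137338e-05]), 'eef_pos': array([ 222.50163593, -475.23210954,  230.73579084]), 'ee_rot': array([-4.49338505e-04,  8.43796428e-01, -5.36662991e-01, -4.68310202e-04]), 'force': array([0.42755598, 0.87614364, 0.23178703]), 'wrist_torque': array([0.02164509, 0.02443344, 0.03100055]), 'grip_width': 0.999637104547925}
scene {'mtx': array([[430.363,   0.   , 280.589],
       [  0.   , 430.363, 218.202],
       [  0.   ,   0.   ,   1.   ]]), 'camera_from_world': array([[  -0.323,    0.946,    0.005,  251.481],
       [   0.791,    0.273,   -0.548, -357.224],
       [  -0.52 ,   -0.173,   -0.837, 1423.324],
       [   0.   ,    0.   ,    0.   ,    1.   ]])}
top {'mtx': array([[523.647,   0.   , 287.746],
       [  0.   , 523.647, 207.857],
       [  0.   ,   0.   ,   1.   ]]), 'camera_from_world': array([[  -0.01 ,   -1.   ,   -0.001,  -50.785],
       [  -0.997,    0.01 ,   -0.082,  580.357],
       [   0.082,    0.   ,   -0.997, 1525.355],
       [   0.   ,    0.   ,    0.   ,    1.   ]])}
```

View pics/top0.png

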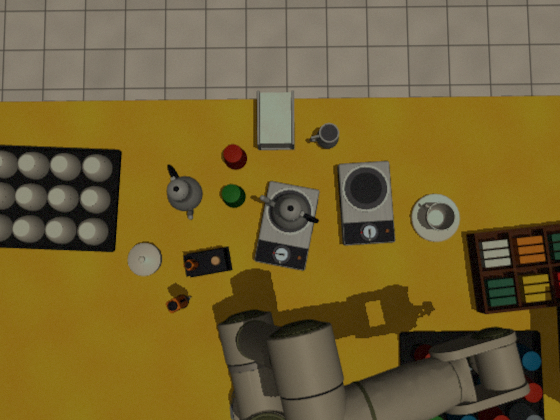

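View pics/scene0.png

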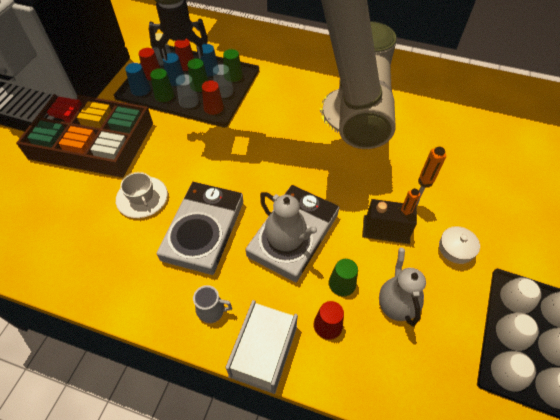

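Top view: the free warmer is at (367,203), with its switch at (370,232) and plate at (367,188). The stand is at (207,262). The target pot is at (184,192), handle towards (172,170) and spout towards (190,215). The two screwdriver candidates are the one in the black stand at top (192,264) / scene (411,200), and a larger one on its own at top (178,302) / scene (432,165). The one in the stand is smaller and has the knob beside it, so it fits. I'll confirm that with one enlarged crop.

```bash
cat > h.py <<'E'
import numpy as np,cv2
from rig import telemetry,capture,camera_model
np.set_printoptions(suppress=True,precision=2)
def proj(m,p):
    p=np.atleast_2d(p).astype(float);T=m["camera_from_world"];c=p@T[:3,:3].T+T[:3,3];q=c@m["mtx"].T;return q[:,:2]/q[:,2:]
def atz(m,uv,z):
    T=m["camera_from_world"];R=T[:3,:3];o=-R.T@T[:3,3];d=R.T@np.linalg.inv(m["mtx"])@np.r_[uv,1.];return o+d*(z-o[2])/d[2]
def tri(ms,uvs):
    P=[m["mtx"]@m["camera_from_world"][:3] for m in ms]
    X=cv2.triangulatePoints(P[0],P[1],np.float64(uvs[0]).reshape(2,1),np.float64(uvs[1]).reshape(2,1));return (X[:3]/X[3]).ravel()
def tool():
    from scipy.spatial.transform import Rotation as R
    s=telemetry.sense();q=s["ee_rot"];return s["eef_pos"],R.from_quat(np.r_[q[1:],q[0]]).as_matrix(),s
def to_tool(target,yaw=None):
    "shift along tool axes (mm) to bring TCP to target; yaw: wanted direction of tool x"
    p,M,s=tool();d=M.T@(np.array(target)-p);print("t",round(s["time_s"],2),"pos",p,"xyaw",np.arctan2(M[1,0],M[0,0]),"zaxis",M[:,2],"F",s["force"],"w",s["grip_width"]);print("shift tool mm",d)
    if yaw is not None:
        e=(-(yaw-np.arctan2(M[1,0],M[0,0]))+np.pi/2)%np.pi-np.pi/2;print("turn",e,"(mod pi)","q6",s["joints"][5])
E
python3 - <<'E'
from h import *
a=cv2.imread("pics/top0.png");b=cv2.imread("pics/scene0.png")
def cr(i,x,y,w,h,s):return cv2.resize(i[y:y+h,x:x+w],None,fx=s,fy=s,interpolation=cv2.INTER_CUBIC)
o=np.zeros((600,800,3),np.uint8)
c=cr(a,140,150,100,165,3.6);o[:c.shape[0],:360]=c[:600]
c=cr(a,332,155,68,95,3.1);o[:c.shape[0],370:370+c.shape[1]]=c
c=cr(b,355,135,140,100,3);o[300:600,370:790]=c
cv2.imwrite("pics/crop1.png",o)
t,s=camera_model("top"),camera_model("scene")
for n,z,uv in[("plate",56,(366.5,188)),("slot",63,(370,232)),("pot lid",161,(180,189)),("drv top",176,(192,262)),("stand",90,(207,262)),("knob",111,(215,260)),("big",176,(182,300))]:print(n,atz(t,uv,z))
for n,z,uv in[("plate",56,(196,235)),("slot",63,(212,195)),("drv top",176,(411,194)),("knob",111,(381,207))]:print("scene",n,atz(s,uv,z))
E
```

```text
plate [ 632.83 -285.83   56.  ]
slot [ 504.72 -292.01   63.  ]
pot lid [622.54 234.39 161.  ]
drv top [426.06 198.13 176.  ]
stand [424.03 171.77  90.  ]
knob [429.73 146.37 111.  ]
big [326.89 223.89 176.  ]
scene plate [ 638.97 -274.85   56.  ]
scene slot [ 514.75 -284.53   63.  ]
scene drv top [430.23 205.66 176.  ]
scene knob [441.57 149.33 111.  ]
```

View pics/crop1.png

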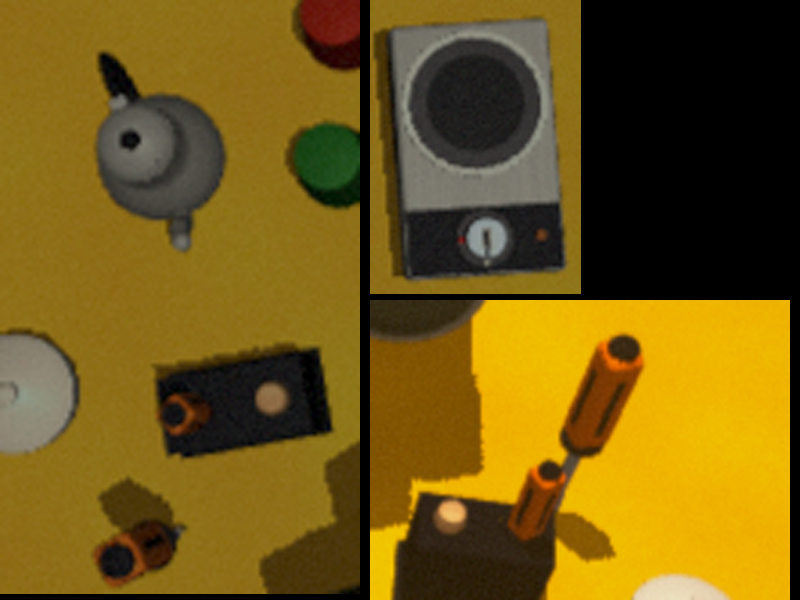

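Confirmed: the small driver sits in the black stand beside the wooden knob. The big one stands alone about 100 mm away, nearer the robot. The switch's slot lies along the warmer's x. I'll move over the stand now.

```bash
python3 -m inch '[[-0.026,-0.023,-0.02,0,0.0854],[-0.028,-0.025,-0.015,0,0.0854],[-0.028,-0.025,-0.015,0,0.0854],[-0.028,-0.025,-0.015,0,0.0854],[-0.028,-0.025,-0.015,0,0.0854]]'
python3 -m inch '[[-0.030,-0.027,0,0,0.0854],[-0.030,-0.027,0,0,0.0854],[-0.030,-0.027,0,0,0.0854],[-0.030,-0.027,0,0,0.0854],[-0.030,-0.027,0,0,0.0854]]'
python3 -m inch '[[-0.030,-0.027,0,0,0.0854],[-0.030,-0.027,0,0,0.0854],[-0.030,-0.027,0,0,0.0854],[-0.030,-0.027,0,0,0.0854],[0,0,0,-0.125,0.0854]]'
python3 -c "
from h import *;to_tool([400,195,330],.18)"
```

```text
time_s: 0.52
eef_pos: [274.2, -295.4, 307.7]
ee_rot: [-0.005, 0.842, -0.54, -0.006]
force: [0.6, 0.6, 0.9]
grip_width: 0.999
time_s: 0.93
eef_pos: [334.3, -96.1, 312.2]
ee_rot: [-0.004, 0.84, -0.542, -0.003]
force: [1.2, -0.2, -0.1]
grip_width: 1.003
time_s: 1.35
eef_pos: [382.2, 69.6, 313.7]
ee_rot: [-0.005, 0.872, -0.489, -0.002]
force: [0.3, -1.1, 0.3]
grip_width: 1.002
t 1.35 pos [382.19  69.6  313.68] xyaw -1.0224112094335371 zaxis [ 0.    0.01 -1.  ] F [ 0.31 -1.12  0.31] w 1.0018744042703525
shift tool mm [-97.87 -80.66 -14.99]
turn -1.202411209433537 (mod pi) q6 0.8904230261370623
```

```bash
python3 -m inch '[[-0.031,-0.026,-0.007,0,0.0854],[-0.031,-0.026,-0.007,0,0.0854],[-0.031,-0.026,0,0,0.0854],[0,0,0,-0.125,0.0854],[0,0,0,-0.125,0.0854]]'
python3 -m inch '[[0,0,0,-0.125,0.0854],[0,0,0,-0.125,0.0854],[0,0,0,-0.125,0.0854],[0,0,0,-0.125,0.0854],[0,0,0,-0.125,0.0854]]'
python3 -m inch '[[0,0,0,-0.125,0.0854],[0,0,0,-0.125,0.0854],[0,0,0,-0.12,0.0854],[0,0,0,0,0.0854],[0,0,0,0,0.0854]]'
python3 - <<'E'
from h import *
to_tool([425,200,330],.18)
m=camera_model("wrist");i=capture("wrist");cv2.imwrite("pics/w1.png",i);np.savez("w1.npz",**m)
print(m); print(proj(m,[[425,200,176],[425,200,90],[430,146,111]]))
E
```

```text
time_s: 1.77
eef_pos: [397.6, 193.2, 327.0]
ee_rot: [-0.004, 0.93, -0.368, -0.003]
force: [-0.4, -0.8, -0.4]
grip_width: 1.001
time_s: 2.18
eef_pos: [396.5, 195.2, 325.2]
ee_rot: [-0.005, 0.998, -0.065, -0.004]
force: [-0.1, -0.5, -0.3]
grip_width: 1.005
time_s: 2.6
eef_pos: [395.8, 195.1, 323.8]
ee_rot: [-0.005, 0.992, 0.123, -0.005]
force: [0.6, 0.6, -0.5]
grip_width: 1.006
t 2.6 pos [395.82 195.13 323.82] xyaw 0.2460522892344928 zaxis [-0.01  0.01 -1.  ] F [ 0.61  0.62 -0.53] w 1.006168219714661
shift tool mm [29.44  2.32 -6.44]
turn 0.0660522892344928 (mod pi) q6 -0.06157272562102134
{'mtx': array([[301.63,   0.  , 281.3 ],
       [  0.  , 301.63, 210.84],
       [  0.  ,   0.  ,   1.  ]]), 'camera_from_world': array([[   0.97,    0.24,   -0.01, -428.16],
       [   0.23,   -0.92,    0.31,   18.24],
       [   0.07,   -0.31,   -0.95,  502.62],
       [   0.  ,    0.  ,    0.  ,    1.  ]])}
[[312.33 200.01]
 [306.34 181.09]
 [299.83 226.24]]
```

View pics/w1.png

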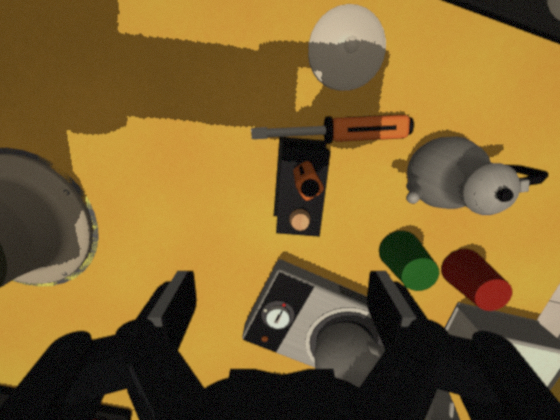

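Run:
```python
from h import *
t,s=camera_model("top"),camera_model("scene");w=dict(np.load("w1.npz"))
print("big handle end",tri([t,s],[(172,305),(436,151)]),tri([t,w],[(172,305),(411,125)]),tri([s,w],[(436,151),(411,125)]))
print("big collar",tri([t,w],[(183,299),(331,129)]),"big tip",tri([t,w],[(190,297),(255,133)]))
print("drv top",tri([t,w],[(190,264.5),(310,187)]),tri([s,w],[(411.5,192),(310,187)]), atz(w,(310,187),176))
print("drv base",atz(w,(300,167),97),"knob",atz(w,(300,219),111))
i=cv2.imread("pics/w1.png")
cv2.imwrite("pics/w1c.png",cv2.resize(i[110:250,245:425],None,fx=4.4,fy=4.4,interpolation=cv2.INTER_CUBIC))
```

```text
big handle end [318.65 238.4  220.49] [353.66 201.93 522.91] [435.57 240.07 334.08]
big collar [361.84 203.28 406.41] big tip [326.27 234.02  11.96]
drv top [419.78 207.31 156.66] [419.16 207.95 169.34] [419.07 212.36 176.  ]
drv base [411.75 216.57  97.  ] knob [427.65 155.45 111.  ]
```

View pics/w1c.png

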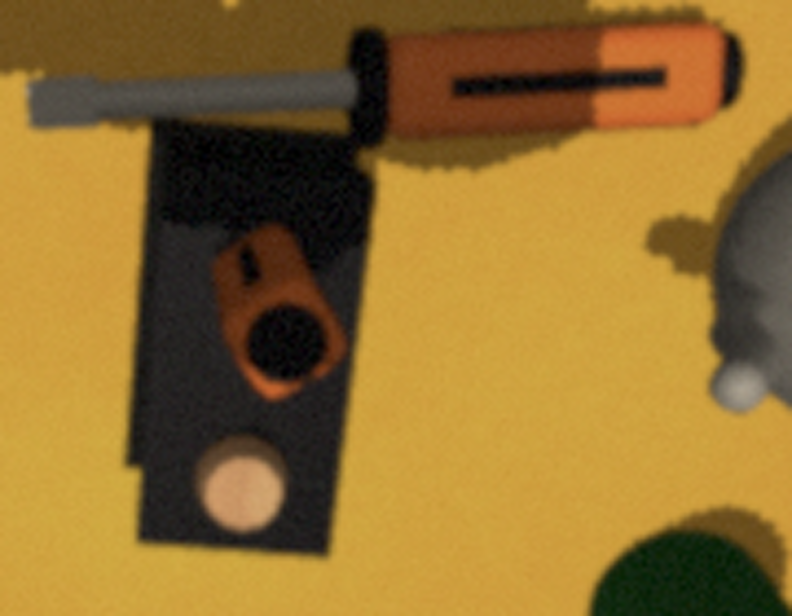

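The small driver's handle in the stand is turned roughly 35° relative to the stand, with a black stripe on one face. The big driver now lies on the counter beside the stand, clear of the stand's top. I'll take a closer look to fit the handle's pose.

```bash
python3 -m inch '[[0.009,-0.003,0.03,0,0.0854],[0.009,-0.002,0.03,0,0.0854],[0.009,-0.002,0.03,0,0.0854],[0,0,0,0,0.0854],[0,0,0,0,0.0854]]'
cat > fit.py <<'E'
from h import *
from scipy.optimize import minimize
def boxpts(x,y,yaw,z0,z1,h=12):
    c,s=np.cos(yaw),np.sin(yaw);o=[]
    for z in(z0,z1):
        for a,b in((h,h),(-h,h),(-h,-h),(h,-h)):o.append([x+c*a-s*b,y+s*a+c*b,z])
    return np.array(o)
def sil(m,pts,S=4):
    q=proj(m,pts)*S;h=cv2.convexHull(q.astype(np.float32));i=np.zeros((420*S,560*S),np.uint8);cv2.fillConvexPoly(i,np.round(h).astype(np.int32),255);return cv2.resize(i,(560,420),interpolation=cv2.INTER_AREA)/255.
E
python3 - <<'E'
from h import *
to_tool([419,208,136-19],.18)
m=camera_model("wrist");i=capture("wrist");cv2.imwrite("pics/w2.png",i);np.savez("w2.npz",**m)
q=proj(m,[[419,208,176],[419,208,97]]);print(q)
c=q.mean(0).astype(int);print(c)
x0,y0=c-[75,75];x0=max(x0,0);y0=max(y0,0);print(x0,y0)
cv2.imwrite("pics/w2c.png",cv2.resize(i[y0:y0+150,x0:x0+150],None,fx=4,fy=4,interpolation=cv2.INTER_CUBIC))
E
```

```text
time_s: 3.07
eef_pos: [420.9, 209.8, 232.6]
ee_rot: [-0.005, 0.993, 0.115, -0.002]
force: [0.9, -0.0, 1.1]
grip_width: 1.002
t 3.07 pos [420.88 209.77 232.65] xyaw 0.23043806191585695 zaxis [-0.01  0.01 -1.  ] F [ 0.87 -0.04  1.14] w 1.0016075780696696
shift tool mm [ -1.83   2.53 115.63]
turn 0.05043806191585687 (mod pi) q6 -0.02682274017085265
[[279.16 234.08]
 [280.09 202.34]]
[279 218]
204 143
```

View pics/w2c.png

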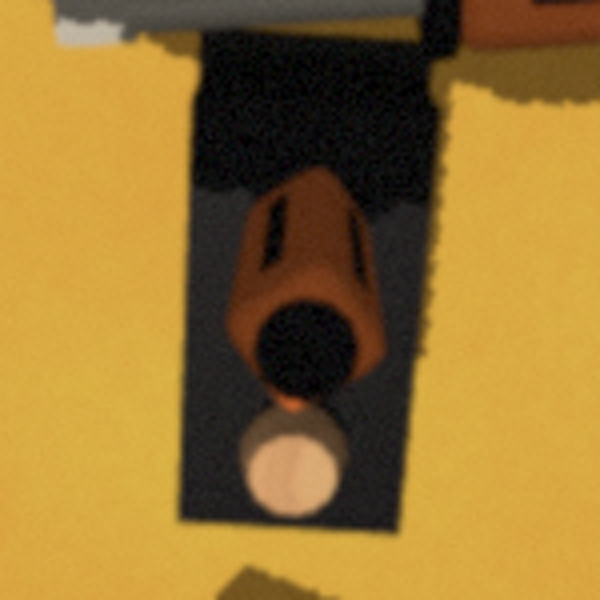

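Run:
```python
from fit import *
m=dict(np.load("w2.npz"));i=cv2.imread("pics/w2.png").astype(float)
B,G,R=i[...,0],i[...,1],i[...,2]
k=((R>1.5*G)&(R>45)&(G>10)&(R>2.2*B));k[:int(143+38)]=0;k[int(143+102):]=0;k[:,:260-5]=0;k[:,305:]=0
k=k.astype(np.uint8);k=cv2.morphologyEx(k,cv2.MORPH_OPEN,np.ones((2,2)));n,l,st,_=cv2.connectedComponentsWithStats(k);print(st)
ys,xs=np.where(k);h=cv2.convexHull(np.c_[xs,ys].astype(np.int32));M=np.zeros(k.shape,np.uint8);cv2.fillConvexPoly(M,h,1)
z0=97;best=None
f=lambda p:np.abs(sil(m,boxpts(p[0],p[1],p[2],z0,176))-M).sum()
for yaw in np.arange(0,1.57,.2):
    r=minimize(f,[419,208,yaw],method="Nelder-Mead",options=dict(initial_simplex=[[419,208,yaw],[424,208,yaw],[419,213,yaw],[419,208,yaw+.15]],xatol=.05,fatol=.1));print(r.x,r.fun)
    if best is None or r.fun<best.fun:best=r
o=cv2.resize(i.astype(np.uint8),None,fx=4,fy=4,interpolation=cv2.INTER_CUBIC)
print(M.sum(), "big one",atz(m,(204+55/4,143+30/4),5),atz(m,(204+440/4,143+25/4),12))
# stand top corners near
for c in((180,520),(398,532),(195,188),(435,205)):print(atz(m,(204+c[0]/4,143+c[1]/4),90))
print("knob",atz(m,(204+292/4,143+476/4),111))
```

```text
[[     0      0    560    420 234049]
 [   262    186     40     53   1122]
 [   273    241      9      5     29]]
[418.51 211.65  -0.14] 329.08235294117645
[420.62 212.26   0.53] 215.16862745098035
[420.45 212.29   0.56] 215.94901960784313
[420.5  212.24   0.56] 215.65882352941173
[420.29 212.55   0.53] 219.8313725490196
[419.91 213.89   0.6 ] 268.3921568627451
[419.61 211.76   1.24] 333.8392156862745
[418.72 211.99   1.42] 328.5882352941176
1799 big one [335.71 227.54   5.  ] [448.43 256.47  12.  ]
[404.93 121.09  90.  ]
[462.78 131.07  90.  ]
[390.53 212.05  90.  ]
[448.74 221.37  90.  ]
knob [429.11 151.86 111.  ]
```

Checks agree: the stand width measures 58.7 mm (60 given). The knob plus 62 mm puts the seat at (418.6,213), against a handle fit of (420,212), yaw 0.55 (mod 90°). Aligning and descending.

```bash
python3 -m inch '[[0,-0.0025,0,-0.11,0.0854],[0,0,0,-0.11,0.0854],[0,0,0,-0.10,0.0854],[0,0,0.02,0,0.0854],[0,0,0.025,0,0.0854]]'
python3 -c "
from h import *;to_tool([420,212,117],.55)"
```

```text
time_s: 3.53
eef_pos: [423.9, 213.1, 200.1]
ee_rot: [-0.005, 0.961, 0.277, 0.009]
force: [1.1, 0.1, -0.6]
grip_width: 0.997
t 3.53 pos [423.88 213.13 200.06] xyaw 0.5610947695370738 zaxis [ 0.01  0.01 -1.  ] F [ 1.07  0.09 -0.64] w 0.99724215898162
shift tool mm [-5.53 -0.77 82.97]
turn 0.011094769537073779 (mod pi) q6 -0.3527191989810851
```

```bash
python3 -m inch '[[-0.004,-0.001,0.022,0,0.0854],[-0.001,0,0.025,0,0.0854],[0,0,0.02,0,0.0854],[0,0,0.012,0,0.0854],[0,0,0,0,0.0854]]'
python3 -c "
from h import *;to_tool([420,212,117],.55)"
python3 -m inch '[[0,0,0,0,0.02],[0,0,0,0,0.015],[0,0,0,0,0.015],[0,0,0,0,0.015],[0,0,0,0,0.015]]' 50
python3 -m inch '[[0,0,0,0,0.01],[0,0,0,0,0.01],[0,0,0,0,0.01],[0,0,0,0,0.01],[0,0,0,0,0.01]]' 60
python3 -c "
from h import *;to_tool([420,212,117],.55)"
```

```text
time_s: 3.95
eef_pos: [422.4, 212.4, 124.7]
ee_rot: [-0.004, 0.962, 0.274, 0.014]
force: [0.2, 0.8, -0.5]
grip_width: 0.998
t 3.95 pos [422.38 212.4  124.68] xyaw 0.555873614119474 zaxis [ 0.03  0.02 -1.  ] F [ 0.15  0.78 -0.48] w 0.998298715784158
shift tool mm [-2.46 -0.92  7.61]
turn 0.005873614119473958 (mod pi) q6 -0.35088419491050665
time_s: 4.37
eef_pos: [425.3, 212.9, 131.5]
ee_rot: [-0.004, 0.962, 0.273, 0.019]
force: [1.0, 2.0, 0.2]
grip_width: 0.3
time_s: 4.78
eef_pos: [422.2, 211.5, 131.7]
ee_rot: [-0.003, 0.962, 0.274, 0.015]
force: [-0.6, 0.1, -2.0]
grip_width: 0.274
t 4.78 pos [422.18 211.47 131.73] xyaw 0.5552555897839404 zaxis [ 0.03  0.01 -1.  ] F [-0.64  0.05 -2.  ] w 0.2744097064527167
shift tool mm [-2.02 -1.63 14.68]
turn 0.005255589783940362 (mod pi) q6 -0.34906669681781843
```

```bash
python3 -m inch '[[0.0005,0.0002,-0.015,0,0.01],[0.0007,0.0003,-0.025,0,0.01],[0.0007,0.0003,-0.025,0,0.01],[0.0007,0.0003,-0.03,0,0.01],[0.0007,0.0003,-0.03,0,0.01]]'
python3 -c "
from h import *;to_tool([420,212,260],.55)"
python3 -m inch '[[0,0,-0.01,0,0.01],[0,0,0,0,0.01],[0,0,0,0,0.01],[0,0,0,0,0.01],[0,0,0,0,0.01]]'
python3 - <<'E'
from h import *
to_tool([420,212,260],.55)
m=camera_model("wrist");i=capture("wrist");cv2.imwrite("pics/w3.png",i);np.savez("w3.npz",**m)
p,M,s=tool();g=p-M[:,2]*19;t=p+M[:,2]*119;print("tip guess",t,proj(m,t))
a=i[130:330,200:360];cv2.imwrite("pics/w3c.png",cv2.resize(a,None,fx=3,fy=3,interpolation=cv2.INTER_CUBIC))
E
```

```text
time_s: 5.2
eef_pos: [420.7, 210.3, 256.2]
ee_rot: [-0.004, 0.962, 0.274, 0.01]
force: [1.1, 0.7, -1.0]
grip_width: 0.274
t 5.2 pos [420.67 210.26 256.21] xyaw 0.5544237763465002 zaxis [ 0.02  0.01 -1.  ] F [ 1.15  0.65 -1.03] w 0.2741654117515116
shift tool mm [ 0.42 -1.84 -3.78]
turn 0.004423776346500041 (mod pi) q6 -0.34853200792923755
time_s: 5.62
eef_pos: [422.6, 211.0, 271.4]
ee_rot: [-0.004, 0.962, 0.274, 0.016]
force: [-0.1, 0.3, -1.3]
grip_width: 0.268
t 5.62 pos [422.62 211.04 271.42] xyaw 0.5544803077690814 zaxis [ 0.03  0.02 -1.  ] F [-0.09  0.27 -1.31] w 0.2677808513345832
shift tool mm [-2.1  -2.2  11.36]
turn 0.004480307769081371 (mod pi) q6 -0.3484285573382876
tip guess [425.8  213.02 152.27] [[281.53 204.95]]
```

View pics/w3c.png

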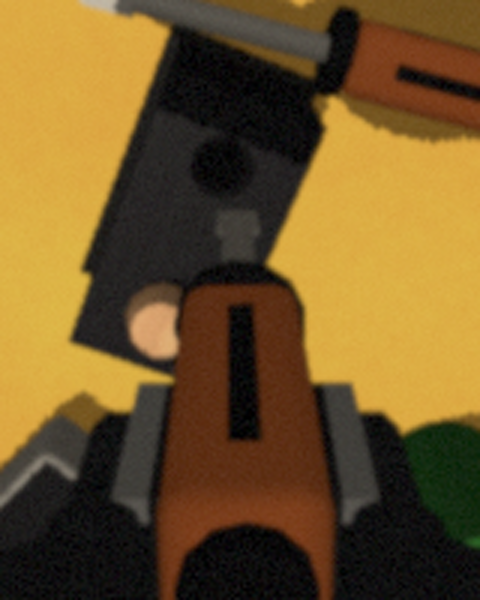

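The handle is held square. The blade at crop (238,222) shows its wide side along image x, so driver x is parallel to tool x. The empty hole is at crop (222,163). Moving to the slot.

```bash
python3 - <<'E'
from h import *
m=dict(np.load("w3.npz"));print("seat",atz(m,(200+222/3,130+163/3),90))
p=np.array([422.62,211.04,271.42])
print("tip",atz(m,(279.3,200),271.4-119.7))
E
python3 -m inch '[[-0.012,0.029,-0.015,0,0.01],[-0.015,0.036,-0.01,0,0.01],[-0.015,0.036,0,0,0.01],[-0.015,0.036,0,0,0.01],[-0.015,0.036,0,0,0.01]]'
python3 -m inch '[[-0.015,0.036,0,0,0.01],[-0.015,0.036,0,0,0.01],[-0.015,0.036,0,0,0.01],[-0.015,0.036,0,0,0.01],[-0.015,0.036,0,0,0.01]]'
python3 -c "
from h import *;to_tool([505,-290,240],.05)"
```

```text
seat [418.41 213.01  90.  ]
tip [421.69 215.84 151.7 ]
time_s: 6.08
eef_pos: [450.7, 24.8, 290.1]
ee_rot: [-0.006, 0.96, 0.28, 0.012]
force: [1.4, 0.0, -1.5]
grip_width: 0.274
time_s: 6.5
eef_pos: [482.6, -177.0, 282.7]
ee_rot: [-0.009, 0.96, 0.279, 0.01]
force: [1.0, 1.0, -1.0]
grip_width: 0.272
t 6.5 pos [ 482.65 -176.95  282.66] xyaw 0.5660841333378388 zaxis [ 0.01  0.02 -1.  ] F [ 1.03  0.97 -1.02] w 0.2718926110152737
shift tool mm [-42.78 107.85  40.45]
turn 0.5160841333378388 (mod pi) q6 -1.1627844398642062
```

```bash
python3 -m inch '[[-0.014,0.034,0.01,0,0.01],[-0.014,0.034,0.01,0,0.01],[-0.008,0.022,0.0,0,0.01],[0,0,0,0.125,0.01],[0,0,0,0.125,0.01]]'
python3 -m inch '[[0,0,0,0.125,0.01],[0,0,0,0.12,0.01],[0,0,0,0,0.01],[0,0,0,0,0.01],[0,0,0,0,0.01]]'
python3 - <<'E'
from h import *
to_tool([505,-290,240],.05)
m=camera_model("wrist");i=capture("wrist");cv2.imwrite("pics/w4.png",i);np.savez("w4.npz",**m)
p,M,s=tool();t=p+M[:,2]*119.7;print("tip guess",t,proj(m,t),proj(m,[505,-290,63]))
a=i[70:270,180:380];cv2.imwrite("pics/w4c.png",cv2.resize(a,None,fx=3,fy=3,interpolation=cv2.INTER_CUBIC))
E
```

```text
time_s: 6.92
eef_pos: [499.2, -284.6, 252.0]
ee_rot: [-0.013, 0.988, 0.153, 0.006]
force: [-0.1, -0.1, -1.3]
grip_width: 0.271
time_s: 7.33
eef_pos: [498.1, -285.4, 245.8]
ee_rot: [-0.017, 0.999, 0.03, 0.001]
force: [0.2, 0.6, -0.5]
grip_width: 0.275
t 7.33 pos [ 498.12 -285.37  245.84] xyaw 0.0599449407146159 zaxis [ 0.    0.03 -1.  ] F [ 0.21  0.58 -0.46] w 0.2751760278215799
shift tool mm [6.58 5.23 5.68]
turn 0.009944940714615935 (mod pi) q6 -0.7995966176971346
tip guess [ 498.15 -281.25  126.23] [[281.95 204.51]] [[287.38 196.97]]
```

View pics/w4c.png

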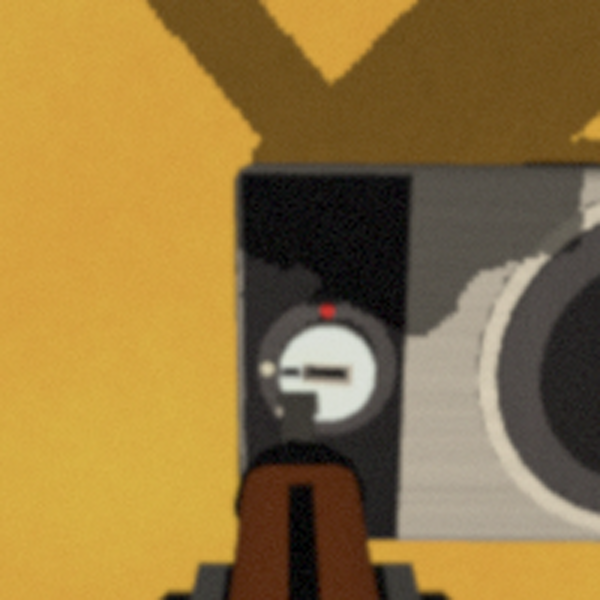

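Slot centre is at image (288.7,194.7), blade tip at (280,201), and the pointer is at the white dot (off). Computing the lateral shift.

Run:
```python
from h import *
m=dict(np.load("w4.npz"));f=lambda u,v,z:atz(m,(180+u/3,70+v/3),z)
p,M,s=tool()
S=f(326,374,63);T=f(300,393,126.2);print("slot",S,"tip",T,"slot dir",f(349,374.5,63)-f(304,371,63),"blade",f(317,393,126.2)-f(283,393,126.2))
print("tip in tool frame",M.T@(T-p))
print("plate L/R?",f(488,380,56)) 
d=S-T;print("world d",d,"tool",M.T@d)
for uv in((240,175),(410,175),(240,538),(398,538)):print(f(*uv,52))
```

```text
slot [ 506.26 -287.26   63.  ] tip [ 496.17 -278.05  126.2 ] slot dir [16.86 -0.34  0.  ] blade [10.3   0.62  0.  ]
tip in tool frame [ -1.78  -3.31 119.84]
plate L/R? [ 568.53 -287.64   56.  ]
world d [ 10.09  -9.21 -63.2 ] tool [ 9.38 11.96 62.85]
[ 470.67 -217.89   52.  ]
[ 532.09 -214.2    52.  ]
[ 476.3 -360.8   52. ]
[ 540.69 -356.97   52.  ]
```

```bash
python3 -m inch '[[0.004,0.005,0.01,0,0.01],[0.004,0.005,0.015,0,0.01],[0.0015,0.0015,0.015,0,0.01],[0,0,0.005,0,0.01],[0,0,0,0,0.01]]'
python3 - <<'E'
from h import *
to_tool([506.3,-287.3,180],.045)
m=camera_model("wrist");i=capture("wrist");cv2.imwrite("pics/w5.png",i);np.savez("w5.npz",**m)
p,M,s=tool();t=p+M@[-1.8,-3.3,119.7];print("tip",t,proj(m,t),"slot",proj(m,[506.3,-287.3,63]))
a=i[140:240,230:350];cv2.imwrite("pics/w5c.png",cv2.resize(a,None,fx=6,fy=6,interpolation=cv2.INTER_CUBIC))
E
```

```text
time_s: 7.8
eef_pos: [509.7, -295.6, 196.9]
ee_rot: [-0.017, 0.999, 0.034, 0.001]
force: [-0.1, 0.7, -0.4]
grip_width: 0.277
t 7.8 pos [ 509.71 -295.58  196.85] xyaw 0.06873114141571356 zaxis [ 0.    0.03 -1.  ] F [-0.11  0.69 -0.42] w 0.27699395842211194
shift tool mm [-2.89 -7.93 17.12]
turn 0.02373114141571353 (mod pi) q6 -0.8105672511461214
tip [ 507.83 -288.41   77.74] [[280.   201.24]] slot [[278.51 195.94]]
```

View pics/w5c.png

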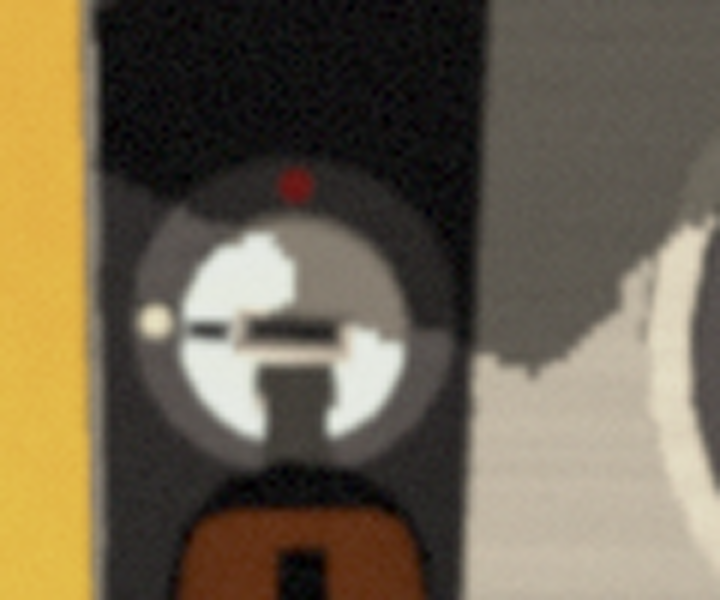

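Blade tip is at image (279,201.3) and slot centre at (278.5,195.2), nearly in line. The slot is about 0.06 rad clockwise of the blade.

Run:
```python
from h import *
m=dict(np.load("w5.npz"));f=lambda u,v,z:atz(m,(230+u/6,140+v/6),z)
p,M,s=tool();print(p,s["joints"][5])
S=f(291,331,63);T=f(294,368,p[2]-119.2);print("slot",S,"tip",T,"slotdir",f(340,337,63)-f(240,328,63),"tip in tool",M.T@(T-p))
for z in(63,60):d=np.r_[S[:2],z]-T;print("world",d,"tool",M.T@d)
```

```text
[ 509.72 -295.59  197.27] -0.8104238092362209
slot [ 506.24 -286.54   63.  ] tip [ 506.92 -288.47   78.07] slotdir [15.96 -0.39  0.  ] tip in tool [ -2.71  -3.31 119.37]
world [ -0.68   1.93 -15.07] tool [-0.6  -1.47 15.12]
world [ -0.68   1.93 -18.07] tool [-0.61 -1.37 18.12]
```

```bash
python3 -m inch '[[-0.0006,-0.0015,0.003,0.04,0.01],[0,0,0.003,0,0.01],[0,0,0.003,0,0.01],[0,0,0,0,0.01],[0,0,0,0,0.01]]'
cat > chk.py <<'E'
from h import *
p,M,s=tool();t=p+M@[-2.3,-3.3,119.4];print("tip",t,"err to slot",t-[506.25,-286.9,63],"yaw",np.arctan2(M[1,0],M[0,0]),"F",s["force"],"Tq",s["wrist_torque"],"q6",s["joints"][5],"zax",M[:,2])
E
python3 chk.py
```

```text
time_s: 8.27
eef_pos: [509.8, -294.4, 190.3]
ee_rot: [-0.015, 1.0, 0.016, 0.002]
force: [0.6, 0.2, -0.5]
grip_width: 0.271
tip [ 507.86 -287.49   71.07] err to slot [ 1.61 -0.59  8.07] yaw 0.03194016971637202 F [ 0.6   0.23 -0.47] Tq [-0.06  0.02 -0.03] q6 -0.7727321370232926 zax [ 0.    0.03 -1.  ]
```

```bash
python3 -m inch '[[-0.0013,-0.0004,0.002,0,0.01],[0,0,0.004,0,0.01],[0,0,0.003,0,0.01],[0,0,0.002,0,0.01],[0,0,0,0,0.01]]'
python3 chk.py
```

```text
time_s: 8.68
eef_pos: [508.5, -293.9, 179.0]
ee_rot: [-0.015, 1.0, 0.017, 0.003]
force: [-0.3, -0.1, -0.7]
grip_width: 0.277
tip [ 506.74 -287.1    59.74] err to slot [ 0.49 -0.2  -3.26] yaw 0.03342074502507339 F [-0.29 -0.13 -0.69] Tq [-0.03 -0.01 -0.01] q6 -0.7757368626038883 zax [ 0.01  0.03 -1.  ]
```

```bash
python3 -m inch '[[0,0,0.0012,0,0.01],[0,0,0.0008,0,0.01],[0,0,0,0,0.01],[0,0,0,0,0.01],[0,0,0,0,0.01]]'
python3 chk.py
```

```text
time_s: 9.1
eef_pos: [508.6, -293.8, 176.7]
ee_rot: [-0.015, 1.0, 0.017, 0.003]
force: [-1.4, 0.1, -1.3]
grip_width: 0.277
tip [ 506.76 -286.99   57.43] err to slot [ 0.51 -0.09 -5.57] yaw 0.033613395480201105 F [-1.4   0.06 -1.28] Tq [-0.03  0.01 -0.05] q6 -0.7759367632298734 zax [ 0.01  0.03 -1.  ]
```

```bash
python3 -m inch '[[-0.0003,0.0002,0,0.1,0.01],[-0.0003,0.0002,0,0.1,0.01],[-0.0003,0.0002,0,0.1,0.01],[-0.0003,0.0002,0,0.1,0.01],[-0.0003,0.0002,0,0.1,0.01]]'
python3 chk.py
```

```text
time_s: 9.52
eef_pos: [507.0, -294.6, 176.9]
ee_rot: [-0.015, 0.971, -0.24, -0.001]
force: [-1.0, -0.6, -1.9]
grip_width: 0.275
tip [ 507.1  -287.08   57.66] err to slot [ 0.85 -0.18 -5.34] yaw -0.4850282595794307 F [-0.97 -0.59 -1.93] Tq [-0.07 -0.01  0.09] q6 -0.2598416706685187 zax [ 0.01  0.03 -1.  ]
```

Torque of 0.09 N·m shows, so the switch is turning. Continuing.

```bash
python3 -m inch '[[-0.0006,0.0002,0.0001,0.1,0.01],[-0.0004,0.0002,0,0.1,0.01],[-0.0003,0.0002,0,0.1,0.01],[-0.0003,0.0002,0,0.1,0.01],[-0.0003,0.0002,0,0.1,0.01]]'
python3 chk.py
python3 -m inch '[[-0.0003,0.0002,0,0.1,0.01],[-0.0003,0.0002,0,0.1,0.01],[-0.0003,0.0002,0,0.1,0.01],[-0.0003,0.0002,0,0.08,0.01],[0,0,0,0.05,0.01]]'
python3 chk.py
```

```text
time_s: 9.93
eef_pos: [504.8, -294.3, 176.9]
ee_rot: [-0.014, 0.875, -0.484, -0.005]
force: [0.0, -0.0, -1.0]
grip_width: 0.272
tip [ 506.97 -287.13   57.64] err to slot [ 0.72 -0.23 -5.36] yaw -1.0097743968450368 F [ 0.03 -0.04 -1.  ] Tq [-0.02  0.02  0.08] q6 0.2630705986323973 zax [ 0.01  0.03 -1.  ]
time_s: 10.35
eef_pos: [503.3, -293.3, 176.9]
ee_rot: [-0.012, 0.744, -0.668, -0.008]
force: [-0.4, 0.5, -1.1]
grip_width: 0.274
tip [ 506.9  -287.23   57.67] err to slot [ 0.65 -0.33 -5.33] yaw -1.464011614982555 F [-0.39  0.46 -1.09] Tq [0.03 0.11 0.12] q6 0.7169949403381981 zax [ 0.    0.03 -1.  ]
```

```bash
python3 -m inch '[[-0.0002,0.0001,0,0.07,0.01],[-0.0002,0.0001,0,0.07,0.01],[-0.0002,0.0001,0,0.06,0.01],[0,0,0,0.05,0.01],[0,0,0,0.04,0.01]]'
python3 chk.py
python3 -m inch '[[0,0,0,0.06,0.01],[0,0,0,0.06,0.01],[0,0,0,0.06,0.01],[0,0,0,0.06,0.01],[0,0,0,0.06,0.01]]'
python3 chk.py
```

```text
time_s: 10.77
eef_pos: [502.7, -292.4, 176.9]
ee_rot: [0.011, -0.634, 0.774, 0.01]
force: [-0.4, -0.0, -0.9]
grip_width: 0.272
tip [ 506.84 -287.24   57.63] err to slot [ 0.59 -0.34 -5.37] yaw -1.7690174930800246 F [-0.4  -0.   -0.91] Tq [0.11 0.04 0.09] q6 1.0225637095997238 zax [ 0.    0.03 -1.  ]
time_s: 11.18
eef_pos: [502.5, -291.4, 177.0]
ee_rot: [0.009, -0.506, 0.863, 0.013]
force: [-0.5, 1.7, -0.7]
grip_width: 0.274
tip [ 506.74 -287.17   57.64] err to slot [ 0.49 -0.27 -5.36] yaw -2.081674217886187 F [-0.54  1.7  -0.68] Tq [0.37 0.01 0.31] q6 1.33561830043748 zax [ 0.    0.03 -1.  ]
```

Torque jumped from 0.09 to 0.31 N·m, so the switch is at its stop. Relaxing the twist within the play, then lifting.

```bash
python3 -m inch '[[0,0,0,-0.06,0.01],[0,0,0,-0.06,0.01],[0,0,0,-0.06,0.01],[0,0,0,0,0.01],[0,0,0,0,0.01]]'
python3 chk.py
```

```text
time_s: 11.6
eef_pos: [502.6, -291.6, 177.0]
ee_rot: [0.01, -0.582, 0.813, 0.012]
force: [-0.1, 0.2, -2.2]
grip_width: 0.275
tip [ 506.71 -286.83   57.65] err to slot [ 0.46  0.07 -5.35] yaw -1.898579357352168 F [-0.1   0.22 -2.21] Tq [-0.04 -0.04  0.06] q6 1.1529327255111477 zax [ 0.    0.03 -1.  ]
```

```bash
python3 -m inch '[[0,0,-0.006,0,0.01],[0,0,-0.01,0,0.01],[0,0,-0.02,0,0.01],[0,0,-0.02,0,0.01],[0,0,-0.02,0,0.01]]'
python3 - <<'E'
from h import *
to_tool([506.3,-287.3,240],-1.52)
m=camera_model("wrist");i=capture("wrist");cv2.imwrite("pics/w6.png",i);np.savez("w6.npz",**m)
p,M,s=tool();t=p+M@[-2.3,-3.3,119.4];a=proj(m,t)[0];b=proj(m,[506.3,-287,63])[0];pl=proj(m,[633,-281,56])[0];print("tip",t,a,"slot",b,"plate",pl)
c=((a+b)/2).astype(int);print(c)
x0,y0=c-[90,70];print(x0,y0)
cv2.imwrite("pics/w6c.png",cv2.resize(i[y0:y0+140,x0:x0+180],None,fx=4,fy=4,interpolation=cv2.INTER_CUBIC))
E
```

```text
time_s: 12.02
eef_pos: [501.3, -292.9, 254.6]
ee_rot: [0.009, -0.58, 0.815, 0.016]
force: [-0.1, -0.4, -1.4]
grip_width: 0.271
t 12.02 pos [ 501.25 -292.86  254.65] xyaw -1.9052038164166334 zaxis [-0.    0.04 -1.  ] F [-0.14 -0.4  -1.44] w 0.27128990395204666
shift tool mm [-6.42 -3.16 14.82]
turn -0.38520381641663337 (mod pi) q6 1.1606697493267428
tip [ 506.47 -289.14  140.22] [279.72 199.49] slot [280.5  179.47] plate [234.61  65.51]
[280 189]
190 119
```

View pics/w6c.png

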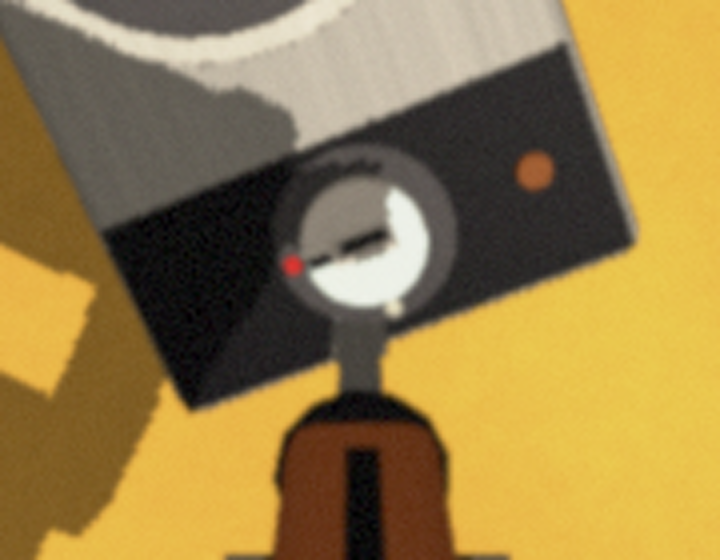

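The pointer now sits at the red dot (crop (292,265)) and the slot is parallel to the warmer's front edge, so the switch is fully on. Returning the driver to the stand.

```bash
python3 -m inch '[[-0.020,0.011,-0.02,0,0.01],[-0.033,0.018,-0.015,0,0.01],[-0.0346,0.0188,-0.01,0,0.01],[-0.0346,0.0188,0,0,0.01],[-0.0346,0.0188,0,0,0.01]]'
python3 -m inch '[[-0.0346,0.0188,0,0,0.01],[-0.0346,0.0188,0,0,0.01],[-0.0346,0.0188,0,0,0.01],[-0.0346,0.0188,0,0,0.01],[-0.0346,0.0188,0,0,0.01]]'
cat > chk2.py <<'E'
from h import *
import sys
p,M,s=tool();r=np.array([-2.3,-3.3,119.4]);t=p+M@r;d=M.T@(np.array([418.5,213,float(sys.argv[1])])-t)
print("tip",t,"tool shift to seat",d,"yaw",np.arctan2(M[1,0],M[0,0]),"F",s["force"],"q6",s["joints"][5],"zax",M[:,2])
E
python3 chk2.py 120
```

```text
time_s: 12.48
eef_pos: [472.6, -119.9, 316.1]
ee_rot: [0.011, -0.574, 0.819, 0.008]
force: [1.4, -0.2, -1.7]
grip_width: 0.274
time_s: 12.9
eef_pos: [440.0, 83.4, 326.3]
ee_rot: [0.014, -0.57, 0.821, 0.004]
force: [0.7, -0.2, -1.8]
grip_width: 0.273
tip [446.09  87.21 207.08] tool shift to seat [-105.77   70.54   89.48] yaw -1.9271496269813526 F [ 0.7  -0.19 -1.82] q6 1.8358772352140686 zax [ 0.02  0.02 -1.  ]
```

```bash
python3 -m inch '[[-0.033,0.022,0.01,0,0.01],[-0.033,0.022,0.01,0,0.01],[-0.022,0.016,0.0,0,0.01],[0,0,0,-0.12,0.01],[0,0,0,-0.12,0.01]]'
python3 -m inch '[[0,0,0.01,-0.12,0.01],[0,0,0.01,-0.12,0.01],[0,0,0.01,-0.12,0.01],[0,0,0,-0.12,0.01],[0,0,0,0,0.01]]'
python3 chk2.py 105
```

```text
time_s: 13.32
eef_pos: [410.4, 197.4, 313.2]
ee_rot: [0.018, -0.667, 0.745, 0.001]
force: [0.4, 0.3, -1.1]
grip_width: 0.272
time_s: 13.73
eef_pos: [410.6, 199.7, 286.8]
ee_rot: [-0.021, 0.831, -0.556, 0.006]
force: [1.2, -0.1, -1.2]
grip_width: 0.271
tip [416.83 206.37 167.64] tool shift to seat [-4.72 -1.47 62.81] yaw -1.1791787051538047 F [ 1.18 -0.07 -1.22] q6 1.359310209917104 zax [ 0.03  0.03 -1.  ]
```

```bash
python3 -m inch '[[-0.003,-0.001,0.015,0,0.01],[-0.002,0,0.018,0,0.01],[0,0,0.015,0,0.01],[0,0,0.005,0,0.01],[0,0,0,0,0.01]]'
python3 chk2.py 90
python3 - <<'E'
from h import *
m=camera_model("wrist");i=capture("wrist");cv2.imwrite("pics/w7.png",i);np.savez("w7.npz",**m)
p,M,s=tool();t=p+M@[-2.3,-3.3,119.4];a=proj(m,t)[0];b=proj(m,[418.5,213,90])[0];print("tip px",a,"seat px",b)
x0,y0=(b-[60,50]).astype(int);print(x0,y0)
cv2.imwrite("pics/w7c.png",cv2.convertScaleAbs(cv2.resize(i[y0:y0+100,x0:x0+120],None,fx=6,fy=6,interpolation=cv2.INTER_CUBIC),alpha=1.8))
E
```

```text
time_s: 14.15
eef_pos: [412.7, 206.5, 236.5]
ee_rot: [-0.023, 0.825, -0.565, 0.009]
force: [0.7, 0.4, -0.7]
grip_width: 0.279
tip [419.84 213.24 117.47] tool shift to seat [ 0.06  2.67 27.37] yaw -1.2000888152735714 F [ 0.66  0.37 -0.75] q6 1.3922246092266723 zax [ 0.04  0.03 -1.  ]
tip px [279.35 200.19] seat px [279.51 194.84]
219 144
```

View pics/w7c.png

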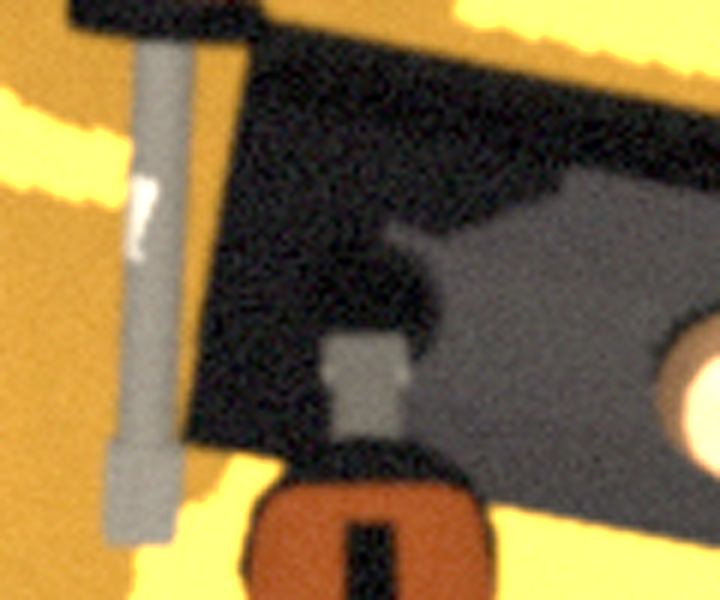

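Tip is at image (279.5,200.3), as predicted. The hole's lit right-hand rim is near crop x 437, so its centre may lie a little to the right of my estimate. I'll fit the arc.

Run:
```python
from h import *
from scipy.optimize import least_squares
m=dict(np.load("w7.npz"));i=cv2.imread("pics/w7.png");g=cv2.GaussianBlur(cv2.cvtColor(i,cv2.COLOR_BGR2GRAY),(0,0),.7).astype(float)
print("scale px/mm",np.linalg.norm(proj(m,[428.5,213,90])-proj(m,[418.5,213,90]))/10)
pts=[]
for v in np.arange(144+42,144+62,1.):
    u=np.arange(282,300,.1);x=cv2.remap(g.astype(np.float32),u.astype(np.float32)[None],np.full((1,len(u)),v,np.float32),cv2.INTER_LINEAR)[0]
    k=np.argmax(np.gradient(x)[:130]);th=.5*(x[:20].min()+x[120:].mean());j=np.where((x[:-1]<th)&(x[1:]>=th))[0]
    if len(j):pts.append((u[j[0]],v))
for a in pts:print(np.round(a,1),atz(m,a,90)[:2])
```

```text
scale px/mm 0.9884442297803548
[287.8 186. ] [429.85 208.6 ]
[288.7 187. ] [429.24 207.4 ]
[289.2 188. ] [428.48 206.57]
[289.6 189. ] [427.69 205.82]
[290. 190.] [426.89 205.08]
[290.6 191. ] [426.17 204.15]
[290.9 192. ] [425.33 203.5 ]
[291.3 193. ] [424.53 202.75]
[291.3 194. ] [423.59 202.37]
[291.8 195. ] [422.82 201.53]
[291.9 196. ] [421.91 201.06]
[291.8 197. ] [420.92 200.77]
[291.7 198. ] [419.93 200.48]
[292.8 199. ] [419.37 199.07]
```

The arc fits a larger dark rim, radius about 14 px, centred near (278,196). That agrees with the earlier clean seat fixes (418.4–418.6, 213), so I'm keeping the seat estimate. Inserting in checked steps.

```bash
python3 -m inch '[[0,0.001,0.01,0,0.01],[0,0.0005,0.01,0,0.01],[0,0.0005,0.008,0,0.01],[0,0.0002,0.004,0,0.01],[0,0,0,0,0.01]]'
python3 chk2.py 60
```

```text
time_s: 14.62
eef_pos: [413.6, 206.7, 205.9]
ee_rot: [-0.026, 0.824, -0.567, 0.011]
force: [-0.6, -0.1, -0.3]
grip_width: 0.278
tip [421.58 213.58  86.92] tool shift to seat [-0.28  4.58 26.71] yaw -1.204781902623087 F [-0.64 -0.12 -0.34] q6 1.3951316061290606 zax [ 0.05  0.03 -1.  ]
```

```bash
python3 -m inch '[[0,0.0025,0.003,0,0.01],[0,0.0008,0.008,0,0.01],[0,0.0006,0.008,0,0.01],[0,0.0004,0.005,0,0.01],[0,0,0,0,0.01]]'
python3 chk2.py 40
```

```text
time_s: 15.03
eef_pos: [410.8, 205.8, 180.0]
ee_rot: [-0.027, 0.823, -0.567, 0.012]
force: [-0.1, 0.1, -0.3]
grip_width: 0.277
tip [418.96 212.71  61.06] tool shift to seat [-0.21  1.53 21.01] yaw -1.2055352152072896 F [-0.13  0.15 -0.26] q6 1.3934455842402638 zax [ 0.05  0.03 -1.  ]
```

```bash
python3 -m inch '[[0,0.0004,0.006,0,0.01],[0,0.0004,0.008,0,0.01],[0,0.0003,0.006,0,0.01],[0,0.0002,0.003,0,0.01],[0,0,0,0,0.01]]'
python3 chk2.py 12
python3 -m inch '[[0,0.0004,0.006,0,0.01],[0,0.0004,0.007,0,0.01],[0,0.0003,0.004,0,0.01],[0,0,0.001,0,0.01],[0,0,0,0,0.01]]'
python3 chk2.py 12
```

```text
time_s: 15.45
eef_pos: [410.7, 206.0, 154.3]
ee_rot: [-0.026, 0.823, -0.567, 0.012]
force: [0.9, -0.1, -0.9]
grip_width: 0.277
tip [418.82 212.95  35.26] tool shift to seat [ 0.08  1.6  23.21] yaw -1.205631143033289 F [ 0.89 -0.07 -0.89] q6 1.3924476428157537 zax [ 0.05  0.03 -1.  ]
time_s: 15.87
eef_pos: [410.6, 206.3, 134.2]
ee_rot: [-0.026, 0.823, -0.567, 0.012]
force: [0.5, 0.2, -0.5]
grip_width: 0.273
tip [418.79 213.16  15.26] tool shift to seat [0.08 0.52 3.23] yaw -1.2055933269767913 F [ 0.5   0.19 -0.52] q6 1.3914585978345864 zax [ 0.05  0.03 -1.  ]
```

Smooth so far. Lowering the last millimetres onto the collar.

```bash
python3 -m inch '[[0,0,0.0015,0,0.01],[0,0,0.0015,0,0.01],[0,0,0,0,0.01],[0,0,0,0,0.01],[0,0,0,0,0.01]]'
python3 chk2.py 12
```

```text
time_s: 16.28
eef_pos: [411.6, 206.6, 132.5]
ee_rot: [-0.027, 0.823, -0.567, 0.013]
force: [-0.7, -0.5, -0.5]
grip_width: 0.274
tip [420.1  213.56  13.57] tool shift to seat [-0.03  1.78  1.47] yaw -1.205501361139806 F [-0.74 -0.47 -0.5 ] q6 1.391419900266669 zax [ 0.05  0.03 -1.  ]
```

```bash
python3 -m inch '[[0,0,0.0012,0,0.01],[0,0,0,0,0.01],[0,0,0,0,0.01],[0,0,0,0,0.03],[0,0,0,0,0.035]]'
python3 -m inch '[[0,0,0,0,0.04],[0,0,0,0,0.05],[0,0,0,0,0.0854],[0,0,0,0,0.0854],[0,0,0,0,0.0854]]'
python3 chk2.py 12
```

```text
time_s: 16.7
eef_pos: [412.3, 206.8, 132.2]
ee_rot: [-0.028, 0.823, -0.567, 0.014]
force: [-0.4, -0.4, 0.3]
grip_width: 0.41
time_s: 17.12
eef_pos: [412.4, 206.8, 132.0]
ee_rot: [-0.028, 0.823, -0.567, 0.014]
force: [0.2, 0.0, 0.0]
grip_width: 0.981
tip [421.12 213.83  13.07] tool shift to seat [-0.15  2.81  0.9 ] yaw -1.2054679568059394 F [0.2  0.04 0.01] q6 1.3913472713021464 zax [ 0.05  0.03 -1.  ]
```

```bash
python3 -m inch '[[0,0.0008,-0.02,0,0.0854],[0,0.0015,-0.03,0,0.0854],[0,0.0015,-0.035,0,0.0854],[0,0,-0.035,0,0.0854],[0,0,-0.02,0,0.0854]]'
python3 - <<'E'
from fit import *
to_tool([622,230,300],-1.19)
m=camera_model("wrist");i=capture("wrist");cv2.imwrite("pics/w8.png",i);np.savez("w8.npz",**m)
t=capture("top");cv2.imwrite("pics/top2.png",t)
i=i.astype(float);B,G,R=i[...,0],i[...,1],i[...,2];k=((R>1.5*G)&(R>45)&(G>10)&(R>2.2*B)).astype(np.uint8)
k=cv2.morphologyEx(k,cv2.MORPH_OPEN,np.ones((2,2)));n,l,st,c=cv2.connectedComponentsWithStats(k)
print([ (s.tolist(),cc.round(1).tolist()) for s,cc in zip(st,c) if s[4]>60])
q=proj(m,[[418.5,213,176],[418.5,213,97],[418.5,213,136]]);print(q)
E
```

```text
time_s: 17.53
eef_pos: [398.5, 200.3, 272.5]
ee_rot: [-0.024, 0.823, -0.567, 0.009]
force: [1.1, 0.4, 0.5]
grip_width: 0.999
t 17.53 pos [398.54 200.31 272.55] xyaw -1.205790676435846 zaxis [ 0.04  0.03 -1.  ] F [1.07 0.42 0.47] w 0.9986374213627301
shift tool mm [  51.71 -220.47  -17.02]
turn -0.015790676435845974 (mod pi) q6 1.3918009172966592
[([0, 0, 560, 420, 232066], [279.7, 210.9]), ([236, 32, 32, 99, 2439], [251.4, 81.0]), ([268, 167, 30, 40, 612], [283.0, 183.6]), ([497, 238, 9, 9, 65], [501.2, 242.1])]
[[277.5  190.63]
 [279.2  174.93]
 [278.47 181.64]]
```

Run:
```python
from fit import *
m=dict(np.load("w8.npz"));i=cv2.imread("pics/w8.png").astype(float)
B,G,R=i[...,0],i[...,1],i[...,2];k=((R>1.4*G)&(R>35)&(R>2*B)).astype(np.uint8);k[:160]=0;k[212:]=0;k[:,:260]=0;k[:,305:]=0
ys,xs=np.where(k);h=cv2.convexHull(np.c_[xs,ys].astype(np.int32));M=np.zeros(k.shape,np.uint8);cv2.fillConvexPoly(M,h,1)
print(M.sum(),xs.min(),xs.max(),ys.min(),ys.max())
for dz in(0,4,20):
  f=lambda p:np.abs(sil(m,boxpts(p[0],p[1],p[2],97+dz,176+dz))-M).sum()
  b=min((minimize(f,[418,213,y],method="Nelder-Mead",options=dict(initial_simplex=[[418,213,y],[423,213,y],[418,218,y],[418,213,y+.2]])) for y in(0,.4,.8,1.2)),key=lambda r:r.fun);print(dz,b.x,b.fun)
# stand corners & knob for reference in this image: knob (tan)
k2=((R>1.15*G)&(R<1.5*G)&(R>90)&(B>.5*R)).astype(np.uint8);n,l,st,c=cv2.connectedComponentsWithStats(k2)
for s,cc in zip(st,c):
  if 60<s[4]<2000:print(s,cc,atz(m,cc,111))
```

```text
1110 266 297 165 206
0 [418.54 209.24   0.24] 106.51764705882351
4 [419.5  209.68   0.23] 122.33333333333331
20 [423.64 210.99   0.15] 249.90196078431373
[327 177  23  23 322] [338.52 187.61] [430.46 151.35 111.  ]
```

The handle fit is at (418.5,209.2) at seated height, about 4 mm off the hole axis (limit 12), so the driver is back in its hole. Going to the pot.

```bash
python3 -m inch '[[0.007,-0.028,-0.006,0,0.0854],[0.009,-0.037,-0.006,0,0.0854],[0.009,-0.037,-0.006,0,0.0854],[0.009,-0.037,0,0,0.0854],[0.009,-0.037,0,0,0.0854]]'
python3 -m inch '[[0.006,-0.025,0,0,0.0854],[0,0,0,0,0.0854],[0,0,0,0,0.0854],[0,0,0,0,0.0854],[0,0,0,0,0.0854]]'
python3 - <<'E'
from h import *
to_tool([622,230,300],-1.19)
m=camera_model("wrist");i=capture("wrist");cv2.imwrite("pics/w9.png",i);np.savez("w9.npz",**m)
t=camera_model("top");print("belly",atz(t,(184.7,193.6),45),"lid",atz(t,(178.9,189.4),140),"knob",atz(t,(140+130/3.6,150+140/3.6),158),"handle",atz(t,(140+105/3.6,150+60/3.6),120),"spout",atz(t,(140+181/3.6,150+242/3.6),110))
q=proj(m,[[622,230,161],[622,230,0]]);print(q)
a=i[60:330,130:430];cv2.imwrite("pics/w9c.png",cv2.resize(a,None,fx=2.2,fy=2.2,interpolation=cv2.INTER_CUBIC))
E
```

```text
time_s: 18.05
eef_pos: [578.2, 223.5, 296.7]
ee_rot: [-0.023, 0.824, -0.566, 0.009]
force: [0.5, 0.2, -0.1]
grip_width: 1.003
time_s: 18.47
eef_pos: [608.6, 226.4, 287.8]
ee_rot: [-0.019, 0.824, -0.567, 0.005]
force: [-0.0, -0.7, 0.1]
grip_width: 1.0
t 18.47 pos [608.63 226.41 287.83] xyaw -1.205479473572057 zaxis [ 0.03  0.03 -1.  ] F [-0.05 -0.75  0.15] w 1.0001658947334788
shift tool mm [  1.25 -14.22 -11.67]
turn -0.015479473572057145 (mod pi) q6 1.3733294285782707
belly [622.89 244.58  45.  ] lid [624.01 241.76 140.  ] knob [623.31 245.56 158.  ] handle [690.59 273.61 120.  ] spout [549.17 215.71 110.  ]
[[285.29 191.95]
 [285.4  166.15]]
```

View pics/w9c.png

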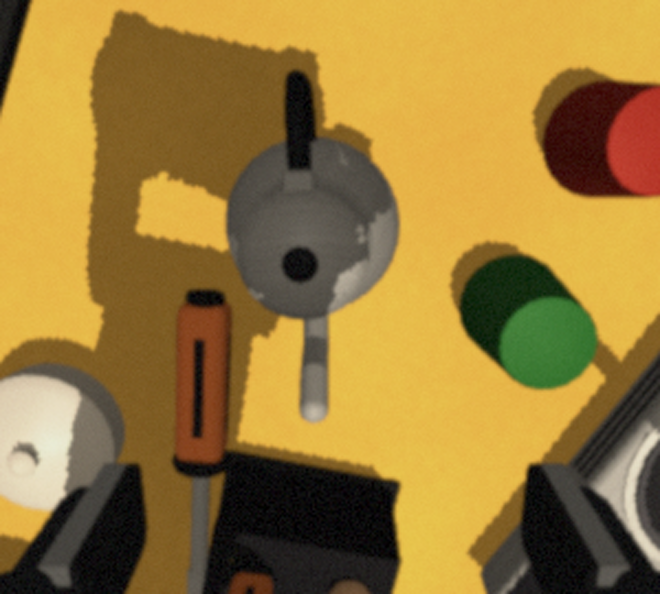

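Spout (crop (314,412)) to handle (297,75) runs nearly across the jaws, which is what I need. The lid's black knob is at image (265.9,180) and the belly circle is around crop (312,225). Computing the axis.

Run:
```python
from h import *
m=dict(np.load("w9.npz"));f=lambda u,v,z:atz(m,(130+u/2.2,60+v/2.2),z)
K=f(299,264,160);print("knob",K,"belly",f(312,226,45),"green(glass top 90)",f(548,342,90))
print("handle",f(297,90,120),"spout",f(314,412,130))
w=dict(np.load("w1.npz"));print("w1 knob",atz(w,(505,194),160))
t=camera_model("top");s=camera_model("scene");print("scene lid knob",atz(s,(412,272),160), "tri",tri([t,m],[(140+130/3.6,150+140/3.6),(265.9,180)]))
for c in([624,240],):to_tool([*c,94],-1.182)
```

```text
knob [625.88 250.62 160.  ] belly [626.08 250.26  45.  ] green(glass top 90) [619.81 109.5   90.  ]
handle [691.05 278.06 120.  ] spout [552.42 217.82 130.  ]
w1 knob [621.31 251.8  160.  ]
scene lid knob [624.08 244.03 160.  ] tri [624.33 248.69 146.21]
t 18.52 pos [608.49 226.41 288.01] xyaw -1.2054180433863346 zaxis [ 0.03  0.03 -1.  ] F [-0.62  0.02 -0.44] w 1.0021321430176833
shift tool mm [ -4.4  -12.04 194.68]
turn -0.023418043386334686 (mod pi) q6 1.3733096809064589
```

```bash
python3 -c "
from h import *
to_tool([625.5,249,185],-1.17)"
python3 -m inch '[[-0.006,-0.008,0.02,-0.03,0.0854],[-0.006,-0.008,0.02,0,0.0854],[0,-0.001,0.02,0,0.0854],[0,0,0.015,0,0.0854],[0,0,0,0,0.0854]]'
python3 -c "
from h import *
to_tool([625.5,249,94],-1.17)"
```

```text
t 18.52 pos [608.49 226.41 288.01] xyaw -1.2054180433863346 zaxis [ 0.03  0.03 -1.  ] F [-0.62  0.02 -0.44] w 1.0021321430176833
shift tool mm [-13.56 -20.06 104.04]
turn -0.0354180433863347 (mod pi) q6 1.3733096809064589
time_s: 18.93
eef_pos: [619.7, 247.2, 215.9]
ee_rot: [-0.022, 0.833, -0.553, 0.007]
force: [-1.2, -0.6, -0.8]
grip_width: 0.997
t 18.93 pos [619.75 247.16 215.88] xyaw -1.172578733825985 zaxis [ 0.04  0.03 -1.  ] F [-1.19 -0.56 -0.82] w 0.9968468222579895
shift tool mm [  1.95  -0.59 122.02]
turn -0.002578733825985058 (mod pi) q6 1.3663063397284716
```

```bash
python3 -m inch '[[0.001,0,0.018,0,0.0854],[0.001,0,0.022,0,0.0854],[0,0,0.022,0,0.0854],[0,0,0.015,0,0.0854],[0,0,0,0,0.0854]]'
python3 -c "
from h import *
to_tool([625.5,249,94],-1.17)"
```

```text
time_s: 19.35
eef_pos: [622.6, 248.1, 144.2]
ee_rot: [-0.025, 0.833, -0.553, 0.011]
force: [-0.2, -0.6, 0.0]
grip_width: 1.0
t 19.35 pos [622.65 248.07 144.16] xyaw -1.1712532800619355 zaxis [ 0.05  0.03 -1.  ] F [-0.24 -0.62  0.01] w 0.9998015443379188
shift tool mm [ 0.75 -0.32 50.24]
turn -0.001253280061935591 (mod pi) q6 1.362060062692594
```

```bash
python3 -m inch '[[0.0005,0,0.015,0,0.0854],[0,0,0.018,0,0.0854],[0,0,0.009,0,0.0854],[0,0,0.003,0,0.0854],[0,0,0,0,0.0854]]'
python3 -c "
from h import *
to_tool([625.5,249,94],-1.17)"
```

```text
time_s: 19.77
eef_pos: [626.5, 249.6, 107.3]
ee_rot: [-0.029, 0.833, -0.552, 0.014]
force: [0.6, 0.4, -0.2]
grip_width: 0.997
t 19.77 pos [626.53 249.56 107.34] xyaw -1.170691095178702 zaxis [ 0.06  0.03 -1.  ] F [ 0.57  0.42 -0.15] w 0.996690822033743
shift tool mm [ 0.21  2.01 13.24]
turn -0.0006910951787020281 (mod pi) q6 1.3607478960633788
```

```bash
python3 -m inch '[[0,0.001,0.006,0,0.0854],[0,0.0005,0.005,0,0.0854],[0,0.0005,0.001,0,0.0854],[0,0,0,0,0.0854],[0,0,0,0,0.0854]]'
python3 -m inch '[[0,0,0,0,0.065],[0,0,0,0,0.06],[0,0,0,0,0.055],[0,0,0,0,0.05],[0,0,0,0,0.045]]' 60
python3 -m inch '[[0,0,0,0,0.04],[0,0,0,0,0.04],[0,0,0,0,0.04],[0,0,0,0,0.04],[0,0,0,0,0.04]]' 80
python3 -c "
from h import *
to_tool([625.5,249,94],-1.17)"
```

```text
time_s: 20.18
eef_pos: [626.5, 249.4, 98.5]
ee_rot: [-0.031, 0.833, -0.552, 0.016]
force: [0.5, 0.4, -0.5]
grip_width: 1.002
time_s: 20.6
eef_pos: [626.9, 249.8, 99.8]
ee_rot: [-0.031, 0.833, -0.552, 0.017]
force: [-0.1, 0.2, 0.5]
grip_width: 0.683
time_s: 21.02
eef_pos: [626.9, 249.8, 100.0]
ee_rot: [-0.031, 0.833, -0.552, 0.017]
force: [-0.8, 0.6, 0.9]
grip_width: 0.676
t 21.02 pos [626.85 249.77  99.97] xyaw -1.1700309766623354 zaxis [ 0.06  0.03 -1.  ] F [-0.79  0.63  0.85] w 0.6757395518125957
shift tool mm [0.21 1.96 5.85]
turn -3.097666233542462e-05 (mod pi) q6 1.3598486592309706
```

The neck is gripped (57.7 mm against 58). Lifting gently and checking.

```bash
python3 -m inch '[[0,0,-0.005,0,0.04],[0,0,-0.01,0,0.04],[0,0,-0.015,0,0.04],[0,0,-0.02,0,0.04],[0,0,-0.02,0,0.04]]'
python3 -c "
from h import *
to_tool([500,130,340],-1.17)"
```

```text
time_s: 21.43
eef_pos: [618.5, 246.3, 164.9]
ee_rot: [-0.025, 0.833, -0.552, 0.011]
force: [0.5, -0.1, -6.6]
grip_width: 0.673
t 21.43 pos [618.54 246.29 164.85] xyaw -1.1705651371949333 zaxis [ 0.04  0.03 -1.  ] F [ 0.5  -0.14 -6.61] w 0.6732057147693324
shift tool mm [  59.19  144.96 -183.67]
turn -0.0005651371949333406 (mod pi) q6 1.360706910805378
```

```bash
python3 -m inch '[[0.004,0.01,-0.02,0,0.04],[0.007,0.018,-0.022,0,0.04],[0.008,0.02,-0.022,0,0.04],[0.008,0.02,-0.022,0,0.04],[0.008,0.02,-0.022,0,0.04]]'
python3 -m inch '[[0.01,0.018,-0.022,0,0.04],[0.012,0.018,-0.02,0,0.04],[0.014,0.014,-0.015,0,0.04],[0.018,0.01,-0.01,0,0.04],[0.02,0.006,0,0,0.04]]'
python3 -c "
from h import *
to_tool([520,-80,345],-1.17)"
```

```text
time_s: 21.85
eef_pos: [543.0, 175.8, 270.9]
ee_rot: [-0.023, 0.834, -0.551, 0.008]
force: [0.8, -0.3, -5.5]
grip_width: 0.677
time_s: 22.27
eef_pos: [501.9, 77.0, 343.9]
ee_rot: [-0.025, 0.835, -0.55, 0.01]
force: [-0.5, 0.2, -5.9]
grip_width: 0.677
t 22.27 pos [501.92  77.02 343.86] xyaw -1.165386141163316 zaxis [ 0.04  0.03 -1.  ] F [-0.46  0.24 -5.88] w 0.6774691703960054
shift tool mm [151.41  45.11  -4.99]
turn 0.0046138588366839706 (mod pi) q6 1.0691264102139115
```

```bash
python3 -m inch '[[0.028,0.005,-0.001,0,0.04],[0.035,0.006,-0.001,0,0.04],[0.035,0.006,-0.001,0,0.04],[0.035,0.006,-0.001,0,0.04],[0.035,0.006,-0.001,0,0.04]]'
python3 -m inch '[[0.035,0.006,0,0,0.04],[0.035,0.0,0,0,0.04],[0.033,-0.006,0,0,0.04],[0.03,-0.008,0,0,0.04],[0.02,-0.006,0,0,0.04]]'
python3 -c "
from h import *
to_tool([633,-282,230],-1.17)"
```

```text
time_s: 22.68
eef_pos: [538.7, -93.2, 349.8]
ee_rot: [-0.026, 0.836, -0.548, 0.011]
force: [0.0, 0.3, -5.6]
grip_width: 0.672
time_s: 23.1
eef_pos: [610.6, -238.9, 350.1]
ee_rot: [-0.025, 0.834, -0.551, 0.01]
force: [-0.3, 0.1, -5.0]
grip_width: 0.675
t 23.1 pos [ 610.65 -238.87  350.13] xyaw -1.1666311964788232 zaxis [ 0.04  0.03 -1.  ] F [-0.27  0.14 -5.03] w 0.6745830889125997
shift tool mm [ 49.76   2.61 119.62]
turn 0.003368803521176744 (mod pi) q6 0.6051409632590198
```

```bash
python3 -m inch '[[0.018,0.001,0.01,0,0.04],[0.018,0.001,0.02,0,0.04],[0.012,0.001,0.025,0,0.04],[0.004,0,0.025,0,0.04],[0,0,0.025,0,0.04]]'
python3 -c "
from h import *
to_tool([634,-281,180],-1.17)"
```

```text
time_s: 23.52
eef_pos: [634.8, -292.9, 244.3]
ee_rot: [-0.024, 0.833, -0.553, 0.013]
force: [1.8, 0.2, -6.2]
grip_width: 0.672
t 23.52 pos [ 634.79 -292.9   244.32] xyaw -1.1716147483273118 zaxis [ 0.05  0.03 -1.  ] F [ 1.82  0.2  -6.24] w 0.6719117573555489
shift tool mm [-10.95  -0.38  64.49]
turn -0.001614748327311899 (mod pi) q6 0.5537321394392183
```

```bash
python3 -m inch '[[-0.005,0,0.015,0,0.04],[-0.004,0,0.02,0,0.04],[-0.002,0.0,0.015,0,0.04],[0,0,0.008,0,0.04],[0,0,0,0,0.04]]'
python3 -c "
from h import *
to_tool([634,-281,156],-1.17)
w=camera_model('wrist');cv2.imwrite('pics/w10.png',capture('wrist'));cv2.imwrite('pics/top3.png',capture('top'));np.savez('w10.npz',**w)"
```

```text
time_s: 23.93
eef_pos: [629.5, -279.8, 175.6]
ee_rot: [-0.024, 0.832, -0.554, 0.005]
force: [-0.6, -0.7, -5.9]
grip_width: 0.677
t 23.93 pos [ 629.46 -279.81  175.61] xyaw -1.173394710508164 zaxis [ 0.03  0.04 -1.  ] F [-0.59 -0.68 -5.93] w 0.6774833325699922
shift tool mm [ 3.23 -2.84 19.7 ]
turn -0.0033947105081639783 (mod pi) q6 0.5596383846603707
```

```bash
python3 -m inch '[[0.001,-0.002,0.003,0,0.04],[0.001,-0.001,0.004,0,0.04],[0.001,0,0.004,0,0.04],[0,0,0.002,0,0.04],[0,0,0,0,0.04]]'
python3 -c "
from h import *
to_tool([634,-281,156],-1.17)"
```

```text
time_s: 24.45
eef_pos: [636.5, -283.2, 168.7]
ee_rot: [-0.024, 0.832, -0.554, 0.01]
force: [-0.6, -0.1, -5.5]
grip_width: 0.676
t 24.45 pos [ 636.51 -283.2   168.68] xyaw -1.1737350197374752 zaxis [ 0.04  0.03 -1.  ] F [-0.63 -0.05 -5.46] w 0.6762799259464967
shift tool mm [-2.88  2.12 12.62]
turn -0.0037350197374752536 (mod pi) q6 0.5611035413008761
```

```bash
python3 -m inch '[[-0.001,0.001,0.003,0,0.04],[-0.001,0.0005,0.003,0,0.04],[0,0,0.002,0,0.04],[0,0,0.001,0,0.04],[0,0,0,0,0.04]]'
python3 -c "
from h import *
to_tool([634,-281,156],-1.17)"
```

```text
time_s: 24.87
eef_pos: [634.4, -281.5, 158.9]
ee_rot: [-0.024, 0.832, -0.554, 0.01]
force: [0.8, 0.1, -5.4]
grip_width: 0.675
t 24.87 pos [ 634.45 -281.54  158.85] xyaw -1.173867146349491 zaxis [ 0.04  0.03 -1.  ] F [ 0.84  0.1  -5.4 ] w 0.6746003284829684
shift tool mm [-0.65  0.35  2.84]
turn -0.003867146349491035 (mod pi) q6 0.5602279254681366
```

```bash
python3 -m inch '[[0,0,0.001,0,0.04],[0,0,0.001,0,0.04],[0,0,0,0,0.04],[0,0,0,0,0.04],[0,0,0,0,0.04]]'
python3 -m inch '[[0,0,0.0008,0,0.04],[0,0,0.0005,0,0.04],[0,0,0,0,0.04],[0,0,0,0,0.04],[0,0,0,0,0.04]]'
```

```text
time_s: 25.28
eef_pos: [634.6, -281.5, 156.9]
ee_rot: [-0.024, 0.832, -0.554, 0.011]
force: [0.0, -0.3, -5.9]
grip_width: 0.674
time_s: 25.7
eef_pos: [634.9, -281.6, 156.5]
ee_rot: [-0.024, 0.832, -0.554, 0.011]
force: [-0.2, 0.6, -3.2]
grip_width: 0.674
```

The plate is taking weight (load 5.9 → 3.2 N). A touch lower, then releasing.

```bash
python3 -m inch '[[0,0,0.0008,0,0.04],[0,0,0.0006,0,0.04],[0,0,0.0006,0,0.04],[0,0,0,0,0.04],[0,0,0,0,0.04]]'
```

```text
time_s: 26.12
eef_pos: [635.2, -281.4, 156.5]
ee_rot: [-0.024, 0.832, -0.554, 0.012]
force: [-1.7, 1.3, -1.7]
grip_width: 0.671
```

```bash
python3 -m inch '[[0,0,0,0,0.058],[0,0,0,0,0.06],[0,0,0,0,0.065],[0,0,0,0,0.075],[0,0,0,0,0.0854]]'
python3 -m inch '[[0,0,0,0,0.0854],[0,0,0,0,0.0854],[0,0,0,0,0.0854],[0,0,0,0,0.0854],[0,0,0,0,0.0854]]'
python3 -c "
from h import *
to_tool([634,-281,260],-1.17)"
```

```text
time_s: 26.53
eef_pos: [635.9, -282.1, 156.9]
ee_rot: [-0.024, 0.832, -0.554, 0.014]
force: [0.6, -0.2, 1.2]
grip_width: 0.988
time_s: 26.95
eef_pos: [636.6, -282.6, 158.3]
ee_rot: [-0.024, 0.832, -0.554, 0.015]
force: [-0.6, -0.6, 0.3]
grip_width: 1.002
t 26.95 pos [ 636.6  -282.55  158.28] xyaw -1.173865106872226 zaxis [ 0.05  0.02 -1.  ] F [-0.56 -0.64  0.28] w 1.0023517910695088
shift tool mm [  -2.54   -4.02 -101.66]
turn -0.003865106872225965 (mod pi) q6 0.5600614564128847
```

```bash
python3 -m inch '[[0,-0.0005,-0.012,0,0.0854],[0,-0.001,-0.018,0,0.0854],[0,-0.001,-0.022,0,0.0854],[0,-0.001,-0.022,0,0.0854],[0,0,-0.025,0,0.0854]]'
python3 -m inch '[[0,0,-0.025,0,0.0854],[0,0.01,-0.025,0,0.0854],[0,0.03,0,0,0.0854],[0,0.035,0,0,0.0854],[0,0.02,0,0,0.0854]]'
python3 - <<'E'
from h import *
to_tool([634,-281,260],-1.17)
m=camera_model("wrist");i=capture("wrist");cv2.imwrite("pics/w11.png",i);np.savez("w11.npz",**m)
t=camera_model("top");T=capture("top");cv2.imwrite("pics/top4.png",T);s=camera_model("scene");S=capture("scene");cv2.imwrite("pics/scene4.png",S)
# black lid knob expected at z=56+160
P=[633,-282,216]
for n,mm,I in(("w",m,i),("t",t,T),("s",s,S)):
    q=proj(mm,P)[0];print(n,q)
    g=cv2.cvtColor(I,cv2.COLOR_BGR2GRAY);x0,y0=(q-20).astype(int);c=g[max(y0,0):y0+40,max(x0,0):x0+40]
    k=(c<32).astype(np.uint8);n2,l,st,cc=cv2.connectedComponentsWithStats(k)
    for a,b in zip(st[1:],cc[1:]):
        if a[4]>3:print(" dark",a,b+[max(x0,0),max(y0,0)],atz(mm,b+[max(x0,0),max(y0,0)],216))
E
```

```text
time_s: 27.37
eef_pos: [633.1, -282.4, 258.1]
ee_rot: [-0.024, 0.832, -0.554, 0.01]
force: [-0.1, -0.5, -0.1]
grip_width: 1.0
time_s: 27.78
eef_pos: [543.9, -319.9, 317.0]
ee_rot: [-0.024, 0.834, -0.551, 0.019]
force: [1.0, -0.2, 0.6]
grip_width: 0.998
t 27.78 pos [ 543.89 -319.9   317.03] xyaw -1.1678134336615285 zaxis [ 0.06  0.02 -1.  ] F [ 1.04 -0.25  0.6 ] w 0.9977097236592691
shift tool mm [ -0.74 -94.53  62.84]
turn 0.002186566338471474 (mod pi) q6 0.43136723920922454
w [281.34  97.29]
 dark [ 10  11  17  19 191] [278.43  97.01] [ 632.3  -279.85  216.  ]
t [374.17 180.56]
 dark [ 0  0 14 15 85] [360.28 166.15] [ 671.21 -246.7   216.  ]
 dark [18 19  5  5 20] [374.1  180.95] [ 631.99 -281.81  216.  ]
 dark [ 6 21  2  5  5] [360.6 183. ] [ 626.96 -246.59  216.  ]
 dark [ 8 27  4  4  6] [363.17 188.83] [ 611.63 -252.93  216.  ]
s [182.81 195.09]
```

```bash
python3 -m inch '[[0,0,0,0,0.0854],[0,0,0,0,0.0854],[0,0,0,0,0.0854],[0,0,0,0,0.0854],[0,0,0,0,0.0854]]'
python3 - <<'E'
from h import *
t=camera_model("top")
for n in("top0","top4"):
    i=cv2.imread(f"pics/{n}.png").astype(float);B,G,R=i[...,0],i[...,1],i[...,2]
    k=((R>1.5*G)&(R>35)&(R>2*B)).astype(np.uint8);k[:248]=0;k[280:]=0;k[:,:180]=0;k[:,206:]=0
    y,x=np.where(k);print(n,"driver blob",len(x),x.mean(),y.mean(),x.min(),x.max(),y.min(),y.max())
a,b=cv2.imread("pics/top0.png").astype(int),cv2.imread("pics/top4.png").astype(int)
for nm,(x,y) in dict(busy=(290,208),busysw=(283,255),green=(232,195),red=(234,157),cup=(437,216),jug=(327,135),sugar=(144,259),freesw=(370,232)).items():
    print(nm,np.abs(a[y-12:y+12,x-12:x+12]-b[y-12:y+12,x-12:x+12]).mean().round(1))
print(proj(t,[[418.5,213,176],[418.5,213,136]]))
E
```

```text
time_s: 28.35
eef_pos: [547.8, -317.8, 316.9]
ee_rot: [-0.024, 0.835, -0.55, 0.018]
force: [-0.7, 0.4, -0.0]
grip_width: 1.001
top0 driver blob 96 190.95833333333334 264.5729166666667 183 197 259 270
top4 driver blob 120 189.80833333333334 261.425 180 202 248 275
busy 2.5
busysw 29.7
green 3.2
red 3.5
cup 35.7
jug 2.5
sugar 3.0
freesw 34.5
[[186.36 264.93]
 [189.22 264.54]]
```

Differences at the cup and switches may be the arm or its shadow. I'll retract to clear the view, then compare again.

```bash
python3 -m inch '[[0,0.025,0,0,0.0854],[0,0.035,0,0,0.0854],[0,0.035,0,0,0.0854],[0,0.035,0,0,0.0854],[0,0.035,0,0,0.0854]]'
python3 -m inch '[[-0.01,0.03,0,0,0.0854],[-0.01,0.03,0,0,0.0854],[0.03,0.015,0,0,0.0854],[0.02,0.0,0,0,0.0854],[0,0,0,0,0.0854]]'
python3 -m inch '[[0,0,0,0,0.0854],[0,0,0,0,0.0854],[0,0,0,0,0.0854],[0,0,0,0,0.0854],[0,0,0,0,0.0854]]'
python3 - <<'E'
from h import *
t=camera_model("top");T=capture("top");cv2.imwrite("pics/top5.png",T);cv2.imwrite("pics/scene5.png",capture("scene"))
A=cv2.imread("pics/top0.png");a,b=A.astype(int),T.astype(int)
for nm,(x,y) in dict(busy=(290,208),busysw=(283,255),green=(232,195),red=(234,157),cup=(437,216),jug=(327,135),sugar=(144,259),freesw=(370,232)).items():
    p=A[y-10:y+10,x-10:x+10];r=cv2.matchTemplate(T[y-20:y+20,x-20:x+20],p,cv2.TM_CCOEFF_NORMED);_,v,_,l=cv2.minMaxLoc(r)
    print(nm,np.abs(a[y-12:y+12,x-12:x+12]-b[y-12:y+12,x-12:x+12]).mean().round(1),"match",round(v,2),"shift",l[0]-10,l[1]-10)
g=cv2.cvtColor(T,cv2.COLOR_BGR2GRAY)
print("switch crop top5");print(g[225:240,362:378])
i=T[244:284,174:212].astype(float);k=((i[...,2]>1.5*i[...,1])&(i[...,2]>35)).astype(np.uint8);n,l,s,c=cv2.connectedComponentsWithStats(k);print(s[1:],c[1:]+[174,244])
E
```

```text
time_s: 28.77
eef_pos: [397.6, -380.8, 304.2]
ee_rot: [-0.026, 0.838, -0.545, 0.018]
force: [0.5, -1.0, 0.5]
grip_width: 1.0
time_s: 29.18
eef_pos: [332.2, -439.1, 296.5]
ee_rot: [-0.027, 0.836, -0.547, 0.014]
force: [0.5, 0.8, -0.6]
grip_width: 0.998
time_s: 29.6
eef_pos: [333.2, -437.5, 296.5]
ee_rot: [-0.027, 0.837, -0.546, 0.014]
force: [-0.5, -0.2, 0.6]
grip_width: 1.001
busy 2.2 match 0.99 shift 0 0
busysw 2.5 match 1.0 shift 0 0
green 3.1 match 0.98 shift 0 0
red 3.3 match 0.98 shift 0 0
cup 2.0 match 1.0 shift 0 0
jug 2.3 match 0.99 shift 0 0
sugar 2.1 match 0.89 shift 0 0
freesw 5.9 match 0.94 shift 0 0
switch crop top5
[[ 41  47  54  51  39  68  94  97  99  77  56  49  50  43  29  24]
 [ 47  48  41  68 114 130 137 142 138 129 126  99  63  49  34  29]
 [ 49  40  66 119 147 148 151 146 148 148 147 140 100  62  48  31]
 [ 52  33 117 143 148 148 148 147 146 148 150 150 138  81  51  39]
 [ 40  51 134 150 149 151 149 148 148 148 149 149 148 108  63  46]
 [ 35  91 141 149 139 131 120 116 118 111 110 141 150 115  68  51]
 [ 37  83  99  97 110  86  64  58  64  53  94 141 148 126  76  51]
 [ 39  79  98  96 106  79  65  70  81 100  97 137 151 130  77  52]
 [ 52  84 127 139 138 131 131 131 133 141 133 144 148 112  69  52]
 [ 54  61 134 151 148 149 151 149 146 149 147 149 150  93  55  50]
 [ 55  50  90 139 150 147 151 148 150 148 148 149 128  75  52  40]
 [ 48  51  56  95 128 146 149 148 147 150 150 127  89  57  47  36]
 [ 49  52  51  56  76  96 124 128 118 119 104  80  59  48  37  33]
 [ 32  50  50  50  43  51  76  93  86  74  56  45  56  45  30  28]
 [ 24  36  38  52  53  51  63 111  92  56  48  42  37  33  30  25]]
[[  0   0  11  11 102]
 [ 33   5   1   1   1]
 [ 31   6   1   1   1]
 [ 13   9   2   1   2]
 [ 11  16  14  11  93]] [[178.56 248.85]
 [207.   249.  ]
 [205.   250.  ]
 [187.5  253.  ]
 [191.91 264.69]]
```

Nothing else moved. The slot now lies across the warmer with the pointer on the red side, and the driver is where it started. Handing in.

```bash
python3 -c "
from rig import finish_job
print(finish_job())"
```

```text
the job is handed in; nothing more can be done
None
```

I finished the job and handed it in at about 30 s of the 72 s allowed; no verdict was reported.

- **Switch:** I used the small screwdriver to turn the free warmer's switch clockwise until the torque rose from about 0.09 to 0.31 N·m at its stop. The wrist picture then showed the pointer at the red dot, and the final top image agrees.
- **Screwdriver:** It is back in its hole with the collar at seated height. A fit put the handle about 4 mm off the hole axis, against a limit of 12 mm. In the top image it sits within 1 pixel of where it started.
- **Pot:** I lowered it until the plate took its weight, then released it. The lid knob measures (632, -281) mm in both the wrist and top views, which fits a pot standing upright. My estimate of the plate centre is (633, -282) mm.
- **Surroundings:** The other warmer's switch and pot, both glasses, the cup, the jug and the sugar bowl showed no shift in the top image. The robot ended clear of everything.

**Checks that disagreed:**
- The first position estimates from the top and scene cameras differed by about 1 cm, so I used the wrist camera instead.
- The tool's tilt drifted up to about 0.07 rad during downward moves, with no visible harm.
- The large look-alike screwdriver stood upright in the first pictures but was lying on the counter in the first wrist view. I never reached for it and don't know why it fell.

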